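# Lock the spice stand's nuts and stock it

## Task

Finish the spice stand and stock it: first, on each of the two studs, screw the upper nut down clockwise onto the lower nut and tighten it firmly, until the lower nut is nipped round a little with it and the pair is locked. Only when both pairs are locked, stand every spice jar upright on the board, centred on a cork disc of its own, the tall jars in the back row beside the upstand and the short jars in the front row. Do not disturb the mug, the bowl or the salt shaker.

Things in the scene. Friction and masses are not known exactly. Their poses are not given: they have to be found in the camera images.
- stand: spice stand, fixed: bamboo board 190 mm (its x) by 380 mm (its y), flat top 30 mm over the worktop. Origin under its centre at worktop level; x points to its back, where an upstand 12 mm thick rises 20 mm over the board. Two steel studs, 20 mm thick, tops 88 mm over the worktop, at its x -5, y +160 (left) and -160 mm (right). Six flat cork discs, 60 mm: rows 85 mm apart, 82 mm along a row
- upper_nut_left (a point): centre of the upper nut on the left stud (stand y +160 mm): steel hexagon nut 36 mm across flats, 20 mm high, already started on the thread. The point's z axis is up the stud; its flats face its own x axis and every 60 degrees from it. It starts 5 to 9 mm above the lower nut; when it sits on the lower nut the point is 22 mm above the board
- lower_nut_left (a point): centre of the lower nut on the left stud: steel hexagon nut 36 mm across flats, 12 mm high, standing on the board; the point is 6 mm above the board and turns with the nut
- upper_left (a joint): turn of the upper left nut relative to the lower one, rad: grows clockwise seen from above, sinking 8 mm a turn (1.27 mm per rad); starts at 0.1 to 2.8; at 7.0 it sits on the lower nut and can turn no further on it. Turning takes about 0.06 N m; it stays where left; pressing does not turn it
- lower_left (a joint): turn of the lower left nut on its stud, rad, clockwise from above: 0 at the start, hard stop at 0.6. Stiff (0.3 N m), stays where left. It moves when the upper nut, seated on it, is tightened hard enough to drag it round: beyond 0.12 (7 degrees) the pair is locked
- upper_nut_right (a point): centre of the upper nut on the right stud (stand y -160 mm): steel hexagon nut 36 mm across flats, 20 mm high, already started on the thread. The point's z axis is up the stud; its flats face its own x axis and every 60 degrees from it. It starts 5 to 9 mm above the lower nut; when it sits on the lower nut the point is 22 mm above the board
- lower_nut_right (a point): centre of the lower nut on the right stud: steel hexagon nut 36 mm across flats, 12 mm high, standing on the board; the point is 6 mm above the board and turns with the nut
- upper_right (a joint): turn of the upper right nut relative to the lower one, rad: grows clockwise seen from above, sinking 8 mm a turn (1.27 mm per rad); starts at 0.1 to 2.8; at 7.0 it sits on the lower nut and can turn no further on it. Turning takes about 0.06 N m; it stays where left; pressing does not turn it
- lower_right (a joint): turn of the lower right nut on its stud, rad, clockwise from above: 0 at the start, hard stop at 0.6. Stiff (0.3 N m), stays where left. It moves when the upper nut, seated on it, is tightened hard enough to drag it round: beyond 0.12 (7 degrees) the pair is locked
- tall_1: tall spice jar, loose: glass cylinder 54 mm in diameter, 72 mm high over its flat dark steel lid, about 160 g, heavier below, paper band round it. Origin at the centre of its underside, z axis up through the lid. It starts standing on the worktop to the right of the stand; it may be absent
- tall_2: tall spice jar, loose: glass cylinder 54 mm in diameter, 72 mm high over its flat dark steel lid, about 160 g, heavier below, paper band round it. Origin at the centre of its underside, z axis up through the lid. It starts standing on the worktop to the right of the stand; it may be absent
- tall_3: tall spice jar, loose: glass cylinder 54 mm in diameter, 72 mm high over its flat dark steel lid, about 160 g, heavier below, paper band round it. Origin at the centre of its underside, z axis up through the lid. It starts standing on the worktop to the right of the stand; it may be absent
- short_1: short spice jar, loose: glass cylinder 54 mm in diameter, 45 mm high over its flat dark steel lid, about 120 g, heavier below, paper band round it. Origin at the centre of its underside, z axis up through the lid. It starts standing on the worktop to the right of the stand; it may be absent
- short_2: short spice jar, loose: glass cylinder 54 mm in diameter, 45 mm high over its flat dark steel lid, about 120 g, heavier below, paper band round it. Origin at the centre of its underside, z axis up through the lid. It starts standing on the worktop to the right of the stand; it may be absent
- short_3: short spice jar, loose: glass cylinder 54 mm in diameter, 45 mm high over its flat dark steel lid, about 120 g, heavier below, paper band round it. Origin at the centre of its underside, z axis up through the lid. It starts standing on the worktop to the right of the stand; it may be absent
- back_1 (a point): centre of cork disc 1 of 3 (left to right, seen from the robot) in the back row, on the board's top, 30 mm above the worktop
- back_2 (a point): centre of cork disc 2 of 3 (left to right, seen from the robot) in the back row, on the board's top, 30 mm above the worktop
- back_3 (a point): centre of cork disc 3 of 3 (left to right, seen from the robot) in the back row, on the board's top, 30 mm above the worktop
- front_1 (a point): centre of cork disc 1 of 3 (left to right, seen from the robot) in the front row, on the board's top, 30 mm above the worktop
- front_2 (a point): centre of cork disc 2 of 3 (left to right, seen from the robot) in the front row, on the board's top, 30 mm above the worktop
- front_3 (a point): centre of cork disc 3 of 3 (left to right, seen from the robot) in the front row, on the board's top, 30 mm above the worktop
- mug: bystander: white ceramic mug, 80 mm across, 90 mm high, handle at its y; origin at the centre of its underside
- bowl: bystander: blue ceramic bowl, 120 mm across, 55 mm high; origin at the centre of its underside
- shaker: bystander: white ceramic salt shaker, 44 mm across, 75 mm high; origin at the centre of its underside

How it is judged (in metres and radians):
On the way:
1. both upper nuts are screwed down and tightened against their lower nuts (value of joint each of upper_left, upper_right above 6.85 rad and value of joint each of lower_left, lower_right above 0.12 rad), for 0.2 s.
At the end, for the whole second after the job is handed in: Both upper nuts sit on their lower nuts (joint above 6.85 rad) and have dragged them round by more than 0.12 rad; every jar present stands upright (within 0.1 rad) and at rest on the board, its centre within 12 mm of a disc's centre, tall jars on back-row discs, short jars on front-row discs (all of step 1 and (horizontal distance between tall_1 and back_1 below 0.012 m or horizontal distance between tall_1 and back_2 below 0.012 m or horizontal distance between tall_1 and back_3 below 0.012 m) and z of tall_1 in the frame of stand between 0.025 and 0.035 m and angle between each of tall_1, tall_2, tall_3, short_1, short_2, short_3's own z axis and vertical below 0.1 rad and linear speed of each of tall_1, tall_2, tall_3, short_1, short_2, short_3 below 0.03 m/s and (horizontal distance between tall_2 and back_1 below 0.012 m or horizontal distance between tall_2 and back_2 below 0.012 m or horizontal distance between tall_2 and back_3 below 0.012 m) and z of tall_2 in the frame of stand between 0.025 and 0.035 m and (horizontal distance between tall_3 and back_1 below 0.012 m or horizontal distance between tall_3 and back_2 below 0.012 m or horizontal distance between tall_3 and back_3 below 0.012 m) and z of tall_3 in the frame of stand between 0.025 and 0.035 m and (horizontal distance between short_1 and front_1 below 0.012 m or horizontal distance between short_1 and front_2 below 0.012 m or horizontal distance between short_1 and front_3 below 0.012 m) and z of short_1 in the frame of stand between 0.025 and 0.035 m and (horizontal distance between short_2 and front_1 below 0.012 m or horizontal distance between short_2 and front_2 below 0.012 m or horizontal distance between short_2 and front_3 below 0.012 m) and z of short_2 in the frame of stand between 0.025 and 0.035 m and (horizontal distance between short_3 and front_1 below 0.012 m or horizontal distance between short_3 and front_2 below 0.012 m or horizontal distance between short_3 and front_3 below 0.012 m) and z of short_3 in the frame of stand between 0.025 and 0.035 m); the robot touches nothing.
It fails at once if a jar is set on the stand before both pairs of nuts are locked (not (value of joint each of upper_left, upper_right above 6.85 rad and value of joint each of lower_left, lower_right above 0.12 rad) and ((z of tall_1 in the frame of stand above 0.025 m and contact force between tall_1 and stand above 0.4 N) or (z of tall_2 in the frame of stand above 0.025 m and contact force between tall_2 and stand above 0.4 N) or (z of tall_3 in the frame of stand above 0.025 m and contact force between tall_3 and stand above 0.4 N) or (z of short_1 in the frame of stand above 0.025 m and contact force between short_1 and stand above 0.4 N) or (z of short_2 in the frame of stand above 0.025 m and contact force between short_2 and stand above 0.4 N) or (z of short_3 in the frame of stand above 0.025 m and contact force between short_3 and stand above 0.4 N))).
It fails at once if the mug is moved more than 40 mm or tipped (distance of mug from where it was at the start of the episode above 0.04 m or angle between mug's own z axis and vertical above 0.5 rad).
It fails at once if the bowl is moved more than 40 mm or tipped (distance of bowl from where it was at the start of the episode above 0.04 m or angle between bowl's own z axis and vertical above 0.5 rad).
It fails at once if the salt shaker is moved more than 40 mm or tipped (distance of shaker from where it was at the start of the episode above 0.04 m or angle between shaker's own z axis and vertical above 0.5 rad).
Of tall_1, tall_2, tall_3, short_1, short_2, short_3 only 3 to 5 are there at a start; the rules pass over those that are not, and their reading is None.
At some moment in a run one of tall_1, tall_2, tall_3, short_1, short_2, short_3 may be knocked a few centimetres aside while the robot is not near it.
Once in a run the grip may slacken for a moment while it holds something.
It also fails if it takes over 210 s, if anything falls off the work surface, if the arm or the gripper's body presses on something with over 40 N, if the wrist force passes 120 N, or if a joint passes its speed limit or range.

## Robot

A 6-joint arm with a two-finger parallel gripper is mounted at the origin on the work surface. World frame = base frame: x ahead of the robot, y to its left, z up, the work surface at z = 0. Lengths are in m, angles in degrees, forces in N, time in s.
With the tool pointing down it reaches from about 0.425 to 0.95 m from the base axis. Payload 14.7 kg.
Tool frame: the origin (TCP) lies midway between the tips of the shut fingers; the grasp point (between the pads) lies manip.grip_depth behind it (manip.grip_depth is the distance from the TCP to the grasp point, in m); z points along the fingers, y is the line along which they close (so a half turn about z gives the same grasp; the last joint's range is limited). The gripper opens to 85 mm and grips with 20 to 120 N. Pads are 22 mm wide; open, the fingers measure 114 mm over their backs; the gripper's body (76 mm by 85 mm) begins 54 mm behind the grasp point. The pads swing forward as they close: fully open they stand 13 mm farther back than shut.
Start: joints at [-76.295, 27.513, 91.461, -0, 61.026, -2.67], TCP at [0.183, -0.624, 0.231] pointing down, gripper open.
Joint ranges: [-157.49, 157.49], [-46.99, 117.5], [13.45, 153.17], [-89.5, 269.5], [5.16, 153.95], [-167.48, 167.48]. Speed limits (degrees/s): [108.29, 108.29, 136.94, 172.46, 172.46, 172.46].

## Interface

Orientations are given as [roll, pitch, yaw] about the fixed x, y, z axes, in that order (R = Rz(yaw) Ry(pitch) Rx(roll)).
In Python, from plant import sensors, eyes, order, manip gives the robot as it stands.
- The arm moves only by the tool servo_tool, never from a script. Its argument "commands" is one flat list of numbers, 7 for each row, row after row: the turn, a rotation vector about the world's x, y, z in degrees, then the shift along the world's x, y, z in cm, then the opening, from 0 (shut) to 1 (fully open). A call has exactly 10 rows; each row shifts and turns the commanded pose from where the row before left it; what a row does not reach is not made up. A row lasts 1/8 s, in which the tool goes at most 62.5 mm and 10.7 degrees, less where a joint would pass 70% of its speed; a pose out of reach is approached as far as the arm can. A call is refused whole if a number of a shift passes 6.25 or a number of a turn 10.7, either way. A call with a gripper value outside its range is refused whole. The fingers move at their own pace and stop on an object; "force" is the grip in N (left out, the last holds). Time passes only in rows, so rows that do not move let the fingers close, or fill a call up. It gives the time, the measured TCP pose, the force, the opening and the grip force at its end, in the units of the state.
- sensors.read_state(): the state, without advancing time (a new reading comes with each control period).
- eyes.get_image(name): name is "scene" or "top" or "wrist"; returns a dict with "img" (400x640x3 uint8, blue, green, red), "mtx" (3x3 intrinsics, pixels), "R" (3x3) and "t" (3): a world point X has camera coordinates R X + t; the wrist camera has in their place "mount" (4x4, takes a point from camera to tool coordinates, whose origin is the TCP and whose axes are the flange's). Camera axes: x right, y down, z forward; pixel columns grow to the right and rows downward; lengths in m; the calibration is good to about 2 mm. The wrist camera is an equidistant fisheye: a pixel r from the principal point sees the ray r / f radians off the axis. A picture is of the moment at which its call begins: read the wrist's pose just before it. There is no depth.
- order.hand_in(): hands the job in; it is judged then, once.
The state is a dict: "time": time; "joints": joint angles; "qvel": joint speeds; "joint_torque": joint torques, N m; "eef_pos": TCP position; "ee_rot": TCP orientation; "ft_force": force on the tool from outside, world axes, zero at the start; "ft_torque": the same for the moment, N m; "opening": finger opening in m; "grasp_force": force on a finger pad.
Only numpy, scipy, OpenCV 4.12 (cv2) and the standard library are available. Lean on these libraries where they do the work, as an engineer would, in place of code of your own. Each camera call takes 0.05 s, during which the arm holds its last target. There are 200 camera calls.

## Working session

There is one attempt and no reset: what is moved stays moved. The work goes in short steps, Python scripts to look and compute and a tool call to move; the robot and the scene stay as the last step left them, time stands still between calls to the robot, and variables do not carry over. Pictures are saved under pics/ and viewed, at most 14 in all, crops included, and the job is handed in when it is done.

Besides the shell and the picture viewer there is one more tool, called after ">>>" as name(argument=value, ...), one argument or row to a line, values as JSON. servo_tool: Moves the arm, as the interface text tells. Its arguments: {"type":"object","properties":{"commands":{"type":"array"},"force":{"type":"number"}},"required":["commands"]}

```bash
mkdir -p pics; cat > h.py <<'E'
import numpy as np, cv2
from plant import sensors, eyes, order, manip
def cam(n):
    s=sensors.read_state(); d=eyes.get_image(n); d['s']=s; return d
def px2w(d,u,v,z):
    K=np.array(d['mtx']);R=np.array(d['R']);t=np.array(d['t'])
    r=R.T@np.linalg.solve(K,[u,v,1.]); c=-R.T@t
    return c+r*(z-c[2])/r[2]
def w2px(d,X):
    c=np.array(d['R'])@np.array(X)+np.array(d['t']); p=np.array(d['mtx'])@c; return p[:2]/p[2]
E
python3 - <<'E'
from h import *
for n in ('top','scene','wrist'):
    d=cam(n); cv2.imwrite(f'pics/{n}0.png',d['img'])
    if n!='wrist': print(n,np.round(d['mtx'],1).tolist(),np.round(-np.array(d['R']).T@d['t'],3), np.round(d['R'],3).tolist())
    else: print(d['mtx'],d['mount'])
print(sensors.read_state(), manip.grip_depth)
d=cam('top'); cv2.imwrite('pics/top0b.png',cv2.resize(d['img'],(800,500),interpolation=cv2.INTER_CUBIC))
np.savez('top0.npz',img=d['img'],mtx=d['mtx'],R=d['R'],t=d['t'])
E
```

```text
top [[403.8, 0.0, 316.9], [0.0, 403.8, 200.8], [0.0, 0.0, 1.0]] [0.553 0.007 1.054] [[0.028, -1.0, -0.004], [-0.999, -0.027, -0.046], [0.046, 0.005, -0.999]]
scene [[405.9, 0.0, 318.9], [0.0, 405.9, 202.1], [0.0, 0.0, 1.0]] [1.013 0.618 0.847] [[-0.834, 0.551, -0.014], [0.402, 0.59, -0.7], [-0.378, -0.59, -0.714]]
[[309.70691629   0.         326.91716427]
 [  0.         309.70691629 199.04569026]
 [  0.           0.           1.        ]] [[-1.89168359e-04 -9.56405551e-01 -2.92041753e-01  7.60870103e-02]
 [ 9.99999747e-01  1.91987504e-05 -7.10617918e-04  3.66904383e-04]
 [ 6.85245759e-04 -2.92041814e-01  9.56405306e-01 -1.43055204e-01]
 [ 0.00000000e+00  0.00000000e+00  0.00000000e+00  1.00000000e+00]]
{'time': 0.15, 'joints': array([-7.62948231e+01,  2.75406961e+01,  9.14879332e+01, -2.43463476e-03,
        6.10245175e+01, -2.66997367e+00]), 'qvel': array([-0.01050789, -0.15591929, -0.04907824,  0.04115379, -0.01597703,
        0.00534238]), 'joint_torque': array([-7.37549431e-05, -9.51148510e+01, -4.30457211e+01, -1.57281584e-04,
        8.26639356e-03, -3.09199876e-06]), 'eef_pos': array([ 0.18318103, -0.62331406,  0.23081396]), 'ee_rot': array([-1.79946812e+02, -3.49253377e-04,  1.63763309e+01]), 'ft_force': array([ 0.4202581 , -0.55576967, -0.32829319]), 'ft_torque': array([ 0.03723943, -0.00647904,  0.01311682]), 'grasp_force': 0.0, 'opening': 0.08562436592777851} 0.0187
```

View pics/top0b.png

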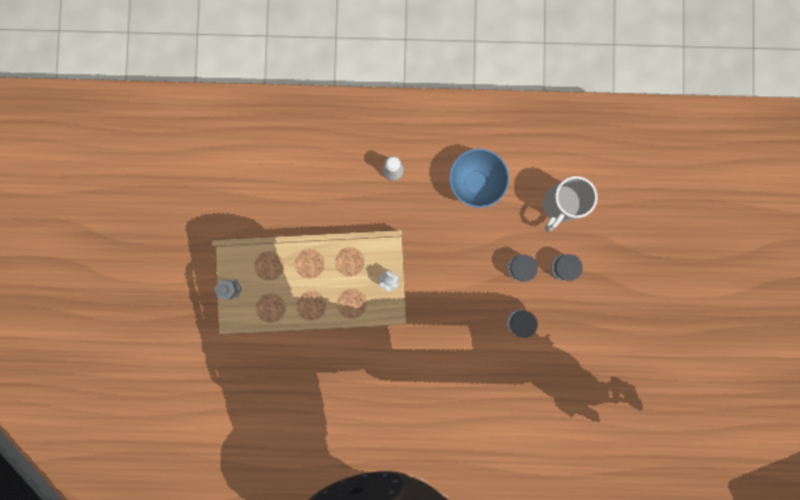

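View pics/scene0.png

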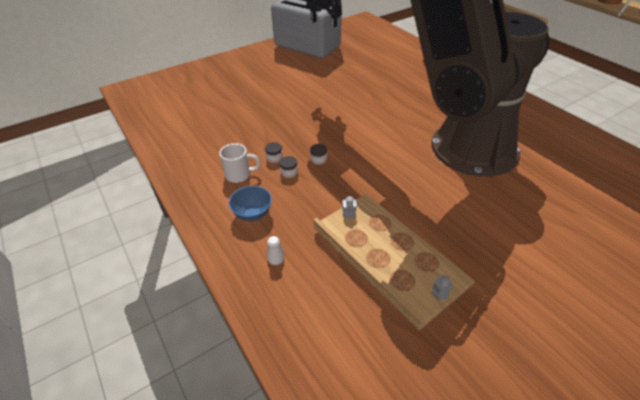

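The top view shows the stand at (310,280), with discs at (268,266), (309,263), (349,261) in back and (271,308), (312,306), (352,303) in front. The nuts are at (228,288) and (388,280). There are three jars, with lids at (522,268), (567,267) and (522,323). The shaker, bowl and mug stand behind them.

```bash
python3 - <<'E'
from h import *
d=dict(np.load('top0.npz'))
pts=[(268,266),(309,263),(349,261),(271,308),(312,306),(352,303)]
W=np.array([px2w(d,u/1.25,v/1.25,.03)[:2] for u,v in pts]); 
# stand-frame model: fit rotation; left = +y
M=np.array([(a,b) for a in(.0425,-.0425) for b in(.082,0,-.082)])
mc,wc=M.mean(0),W.mean(0);U,S,V=np.linalg.svd((M-mc).T@(W-wc));R=V.T@U.T
print('disc centroid',wc,'yaw',np.degrees(np.arctan2(R[1,0],R[0,0])),'resid mm',np.round(1e3*((M-mc)@R.T+wc-W),1).tolist())
cs=np.array([px2w(d,u/1.25,v/1.25,.03)[:2] for u,v in [(221,333),(405,323),(403,238)]])
print('corners',cs.round(3).tolist())
for u,v in [(228,288),(388,280)]: print('nut',px2w(d,u/1.25,v/1.25,.07)[:2].round(3))
for u,v in [(522,268),(567,267),(522,323)]:
    for z in (.045,.072):print('jar',z,px2w(d,u/1.25,v/1.25,z)[:2].round(3))
s=cv2.imread('pics/scene0.png'); cv2.imwrite('pics/c1.png',np.hstack([cv2.resize(s[130:190,215:335],(480,240),interpolation=2)]))
t=d['img']; a=cv2.resize(t[210:250,165:205],(400,400),interpolation=2);b=cv2.resize(t[205:245,290:330],(400,400),interpolation=2)
sc=cv2.resize(s[130:190,215:335],(400,200),interpolation=2); sd=cv2.resize(s[185:225,330:370],(200,200),interpolation=2); se=cv2.resize(s[265:305,425:465],(200,200),interpolation=2)
cv2.imwrite('pics/c1.png',np.vstack([np.hstack([a,b]),np.hstack([sc,sd,se])]))
E
```

```text
disc centroid [0.52755325 0.18479327] yaw 5.394200536439857 resid mm [[-0.4, -1.3], [-1.1, 0.1], [0.3, -0.5], [-0.3, 0.1], [1.0, 1.3], [0.4, 0.3]]
corners [[0.425, 0.361], [0.455, -0.009], [0.627, -0.001]]
nut [0.517 0.338]
nut [0.541 0.027]
jar 0.045 [ 0.572 -0.24 ]
jar 0.072 [ 0.572 -0.233]
jar 0.045 [ 0.577 -0.329]
jar 0.072 [ 0.576 -0.32 ]
jar 0.045 [ 0.463 -0.241]
jar 0.072 [ 0.466 -0.235]
```

View pics/c1.png

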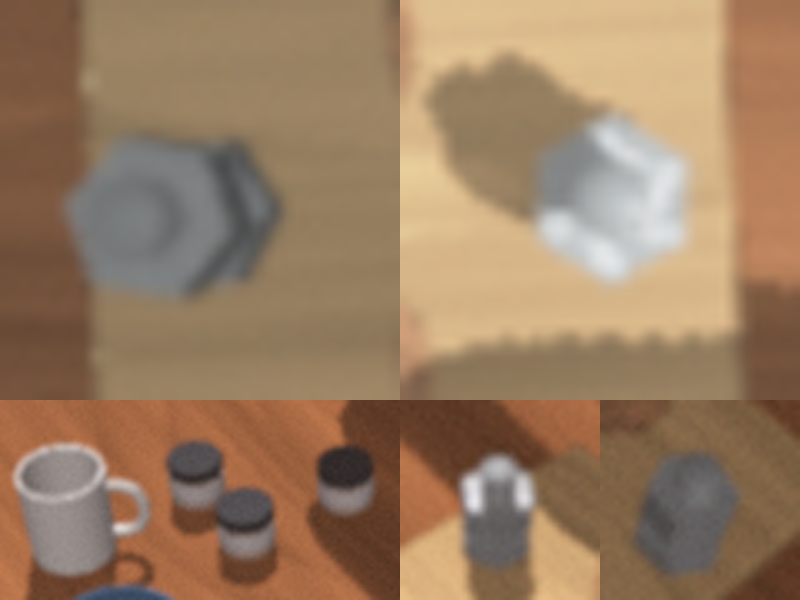

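>>> servo_tool(
  commands=[0, 0, 10.6, 1.75, 3.25, -0.3, 1, 0, 0, 10.6, 1.75, 3.25, -0.3, 1, 0, 0, 10.6, 1.75, 3.25, -0.3, 1, 0, 0, 10.6, 1.75, 3.25, -0.3, 1, 0, 0, 10.6, 1.75, 3.25, -0.3, 1, 0, 0, 10.6, 1.75, 3.25, -0.3, 1, 0, 0, 10.6, 1.75, 3.25, -0.3, 1, 0, 0, 10.6, 1.75, 3.25, -0.3, 1, 0, 0, 10.6, 1.75, 3.25, -0.3, 1, 0, 0, 10.6, 1.75, 3.25, -0.3, 1],
  force=60,
)

```text
time: 1.45
eef_pos: [0.3587, -0.2976, 0.2012]
ee_rot: [180.0, 0.0, 122.7]
ft_force: [0.4, -0.0, -0.4]
opening: 0.0855
grasp_force: 0.0
```

>>> servo_tool(
  commands=[0, 0, 10.6, 1.75, 3.25, -0.4, 1, 0, 0, 10.6, 1.75, 3.25, -0.4, 1, 0, 0, 10.6, 1.75, 3.25, -0.4, 1, 0, 0, 10.6, 1.75, 3.25, -0.4, 1, 0, 0, 10.6, 1.75, 3.25, -0.4, 1, 0, 0, 10.6, 1.75, 3.25, -0.4, 1, 0, 0, 10.6, 1.75, 3.25, -0.4, 1, 0, 0, 10.6, 1.75, 3.25, -0.4, 1, 0, 0, 10.6, 1.75, 3.25, -0.4, 1, 0, 0, 10.6, 1.75, 3.25, -0.4, 1],
)

```text
time: 2.7
eef_pos: [0.5337, 0.0276, 0.1611]
ee_rot: [-180.0, -0.0, -131.3]
ft_force: [0.4, 0.1, -0.1]
opening: 0.085
grasp_force: 0.0
```

```bash
cat >> h.py <<'E'
from scipy.spatial.transform import Rotation as Ro
def wpx2w(d,u,v,z):
    K=np.array(d['mtx']);M=np.array(d['mount']);s=d['s']
    x,y=u-K[0,2],v-K[1,2];r=np.hypot(x,y);th=r/K[0,0]
    ray=np.array([x/r*np.sin(th),y/r*np.sin(th),np.cos(th)]) if r>0 else np.array([0,0,1.])
    T=Ro.from_euler('xyz',s['ee_rot'],degrees=True).as_matrix()
    c=T@M[:3,3]+s['eef_pos']; w=T@M[:3,:3]@ray
    return c+w*(z-c[2])/w[2]
def ww2px(d,X):
    K=np.array(d['mtx']);M=np.array(d['mount']);s=d['s']
    T=Ro.from_euler('xyz',s['ee_rot'],degrees=True).as_matrix()
    c=M[:3,:3].T@(T.T@(np.array(X)-s['eef_pos'])-M[:3,3]);th=np.arctan2(np.hypot(*c[:2]),c[2]);n=c[:2]/np.hypot(*c[:2])
    return K[:2,2]+n*th*K[0,0]
def save(d,f):
    import pickle; pickle.dump({k:d[k] for k in d},open(f,'wb'))
def load(f):
    import pickle; return pickle.load(open(f,'rb'))
E
python3 - <<'E'
from h import *
d=cam('wrist'); save(d,'w1.pkl'); print(d['s']['eef_pos'],d['s']['ee_rot'],d['s']['joints'].round(1),d['s']['ft_force'],d['s']['ft_torque'])
print(ww2px(d,[.5426,.0255,.088]))
cv2.imwrite('pics/w1.png',d['img'])
E
```

```text
[0.533738   0.02756    0.16114091] [-1.79998240e+02 -2.77031211e-03 -1.31266030e+02] [  -0.3   23.3  110.7   -0.    45.9 -139. ] [ 0.44950532  0.07228397 -0.11533109] [-0.02092103 -0.00370477 -0.04165285]
[317.52602719 213.91067858]
```

View pics/w1.png

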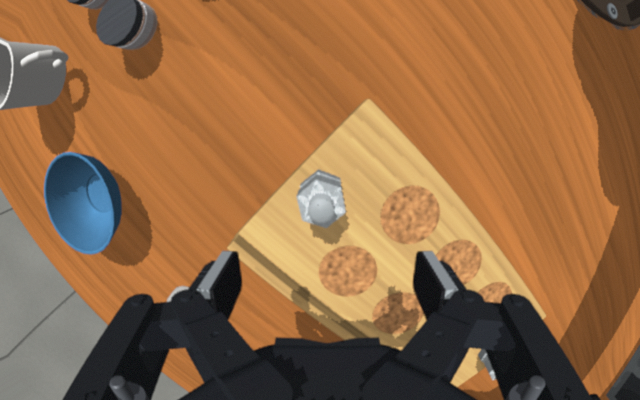

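The wrist view shows the right stud's top at about (321,208), with its nut around (321,197). Discs are at (410,214), (348,270) and (459,262). I'll enlarge the nut.

```bash
python3 - <<'E'
from h import *
d=load('w1.pkl')
print('stud',wpx2w(d,321,208,.088).round(4),'discs',[wpx2w(d,u,v,.03).round(4).tolist() for u,v in [(410,214),(348,270),(459,262)]])
c=cv2.resize(d['img'][160:250,270:380],(770,630),interpolation=2)[:600]
# overlay predicted hexes for flats at 30deg
for ang,col in((30,(0,0,255)),):
  ctr=wpx2w(d,321,208,.088)
  P=[ww2px(d,[ctr[0]+.0208*np.cos(np.radians(ang+30+60*k)),ctr[1]+.0208*np.sin(np.radians(ang+30+60*k)),.069]) for k in range(6)]
  P=((np.array(P)-[270,160])*7).astype(int); cv2.polylines(c,[P],True,col,1)
cv2.imwrite('pics/w1c.png',c)
E
```

```text
stud [0.5376 0.0237 0.088 ] discs [[0.4912, 0.099, 0.03], [0.5751, 0.1057, 0.03], [0.4815, 0.1816, 0.03]]
```

View pics/w1c.png

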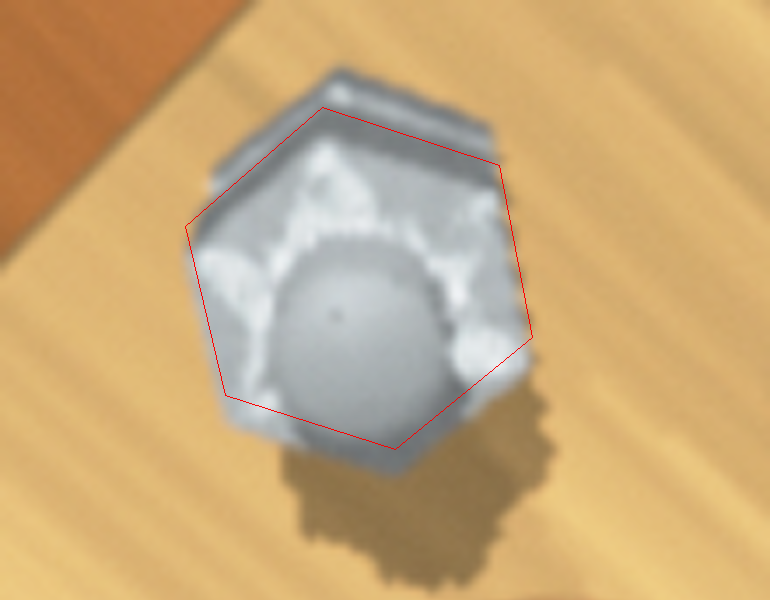

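>>> servo_tool(
  commands=[0, 0, 1.4, 0.08, -0.03, -1.44, 1, 0, 0, 1.4, 0.08, -0.03, -1.44, 1, 0, 0, 1.4, 0.08, -0.03, -1.44, 1, 0, 0, 1.4, 0.08, -0.03, -1.44, 1, 0, 0, 1.4, 0.08, -0.03, -1.44, 1, 0, 0, 1.4, 0.08, -0.03, -1.44, 1, 0, 0, 1.4, 0.08, -0.03, -1.44, 1, 0, 0, 1.4, 0.08, -0.03, -1.44, 1, 0, 0, 0, 0, 0, 0, 1, 0, 0, 0, 0, 0, 0, 1],
)

```text
time: 4.0
eef_pos: [0.5398, 0.024, 0.0462]
ee_rot: [-180.0, 0.0, -120.4]
ft_force: [0.3, -0.6, 0.0]
opening: 0.0856
grasp_force: 0.0
```

>>> servo_tool(
  commands=[0, 0, 0, 0, 0, 0, 0, 0, 0, 0, 0, 0, 0, 0, 0, 0, 0, 0, 0, 0, 0, 0, 0, 0, 0, 0, 0, 0, 0, 0, 0, 0, 0, 0, 0, 0, 0, 0, 0, 0, 0, 0, 0, 0, 0, 0, 0, 0, 0, 0, 0, 0, 0, 0, 0, 0, 0, 0, 0, 0, 0, 0, 0, 0, 0, 0, 0, 0, 0, 0],
)

```text
time: 5.25
eef_pos: [0.5384, 0.0248, 0.0468]
ee_rot: [179.9, -0.0, -120.4]
ft_force: [-10.4, 10.6, 21.1]
opening: 0.0349
grasp_force: 58.1
```

```bash
cat > st.py <<'E'
from h import *
s=sensors.read_state(); np.set_printoptions(precision=4,suppress=True)
print(s['time'],s['eef_pos'],s['ee_rot'],'F',s['ft_force'],'T',s['ft_torque'],'J',s['joints'],s['opening'],s['grasp_force'])
E
python3 st.py
```

```text
5.25 [0.5384 0.0248 0.0468] [ 179.8877   -0.0195 -120.4381] F [-10.4321  10.57    21.1208] T [1.791  1.7207 0.0181] J [  -0.6173   33.788   114.4054    0.0736   31.9137 -150.2417] 0.03491208058106706 58.12150824232958
```

>>> servo_tool(
  commands=[0, 0, -10.6, -0.1, 0.05, 0.03, 0, 0, 0, -10.6, -0.05, 0.05, -0.023, 0, 0, 0, -10.6, 0, 0, -0.023, 0, 0, 0, -10.6, 0, 0, -0.023, 0, 0, 0, -10.6, 0, 0, -0.023, 0, 0, 0, -10.6, 0, 0, -0.023, 0, 0, 0, -10.6, 0, 0, -0.023, 0, 0, 0, -10.6, 0, 0, -0.023, 0, 0, 0, -10.6, 0, 0, -0.023, 0, 0, 0, -10.6, 0, 0, -0.023, 0],
)

```text
time: 6.5
eef_pos: [0.5381, 0.0252, 0.0448]
ee_rot: [180.0, -0.0, 133.2]
ft_force: [-2.7, 1.8, 8.0]
opening: 0.0349
grasp_force: 59.8
```

```bash
python3 st.py
```

```text
6.5 [0.5381 0.0252 0.0448] [179.9879  -0.0011 133.2273] F [-2.7352  1.7641  7.9863] T [0.489  0.4334 0.0413] J [ -0.5514  33.9371 114.583    0.0176  31.4719 -43.7937] 0.034928669639585706 59.82397884596139
```

Smooth: small forces, torque 0.04. Continue.

>>> servo_tool(
  commands=[0, 0, -10.6, 0, 0, -0.023, 0, 0, 0, -10.6, 0, 0, -0.023, 0, 0, 0, -10.6, 0, 0, -0.023, 0, 0, 0, -10.6, 0, 0, -0.023, 0, 0, 0, -10.6, 0, 0, -0.023, 0, 0, 0, -10.6, 0, 0, -0.023, 0, 0, 0, -10.6, 0, 0, -0.023, 0, 0, 0, -10.6, 0, 0, -0.023, 0, 0, 0, -10.6, 0, 0, -0.023, 0, 0, 0, -10.6, 0, 0, -0.023, 0],
)

```text
time: 7.75
eef_pos: [0.5383, 0.0252, 0.0424]
ee_rot: [-180.0, -0.0, 27.2]
ft_force: [-1.2, 3.4, 6.8]
opening: 0.0349
grasp_force: 59.7
```

```bash
python3 st.py
```

```text
7.75 [0.5383 0.0252 0.0424] [-179.9998   -0.0268   27.2242] F [-1.193   3.4208  6.8324] T [0.6172 0.2105 0.078 ] J [ -0.5488  34.1659 114.6305   0.0246  31.18    62.206 ] 0.03485938981805536 59.672815238591284
```

>>> servo_tool(
  commands=[0, 0, -10.6, 0, 0, -0.023, 0, 0, 0, -10.6, 0, 0, -0.023, 0, 0, 0, -10.6, 0, 0, -0.023, 0, 0, 0, -10.6, 0, 0, -0.023, 0, 0, 0, -10.6, 0, 0, -0.023, 0, 0, 0, -10.6, 0, 0, -0.023, 0, 0, 0, -10.6, 0, 0, -0.023, 0, 0, 0, -10.6, 0, 0, -0.023, 0, 0, 0, -5, 0, 0, -0.01, 0, 0, 0, 0, 0, 0, 0, 0],
)

```text
time: 9.0
eef_pos: [0.5382, 0.0251, 0.0404]
ee_rot: [-180.0, -0.0, -62.3]
ft_force: [-0.2, 0.9, 5.6]
opening: 0.0349
grasp_force: 60.7
```

```bash
python3 st.py
```

```text
9.0 [0.5382 0.0251 0.0404] [-179.9803   -0.0042  -62.3176] F [-0.1621  0.9327  5.5823] T [ 0.206   0.2091 -0.0822] J [ -0.559   34.3618 114.6783   0.011   30.9406 151.7492] 0.03487147134562383 60.73554796166718
```

>>> servo_tool(
  commands=[0, 0, 0, 0, 0, 0, 1, 0, 0, 0, 0, 0, 0, 1, 0, 0, 0, 0, 0, 0.1, 1, 0, 0, 0, 0, 0, 0.1, 1, 0, 0, 10.6, 0, 0, 0, 1, 0, 0, 10.6, 0, 0, 0, 1, 0, 0, 10.6, 0, 0, 0, 1, 0, 0, 10.6, 0, 0, 0, 1, 0, 0, 10.6, 0, 0, 0, 1, 0, 0, 10.6, 0, 0, 0, 1],
)

```text
time: 10.25
eef_pos: [0.5381, 0.025, 0.0421]
ee_rot: [-180.0, 0.0, 1.7]
ft_force: [0.1, -0.5, 0.4]
opening: 0.0851
grasp_force: 0.0
```

>>> servo_tool(
  commands=[0, 0, 10.6, 0, 0, 0, 1, 0, 0, 10.6, 0, 0, 0, 1, 0, 0, 10.6, 0, 0, 0, 1, 0, 0, 10.6, 0, 0, 0, 1, 0, 0, 10.6, 0, 0, 0, 1, 0, 0, 10.6, 0, 0, 0, 1, 0, 0, 10.6, 0, 0, 0, 1, 0, 0, 10.6, 0, 0, 0, 1, 0, 0, 10.6, 0, 0, 0, 1, 0, 0, 10.6, 0, 0, 0, 1],
)

```text
time: 11.5
eef_pos: [0.5382, 0.025, 0.0421]
ee_rot: [180.0, 0.0, 107.7]
ft_force: [0.4, 0.9, -0.1]
opening: 0.0855
grasp_force: 0.0
```

>>> servo_tool(
  commands=[0, 0, 10.4, 0, 0, 0, 1, 0, 0, 0, 0, 0, 0, 0, 0, 0, 0, 0, 0, 0, 0, 0, 0, 0, 0, 0, 0, 0, 0, 0, 0, 0, 0, 0, 0, 0, 0, 0, 0, 0, 0, 0, 0, 0, 0, 0, 0, 0, 0, 0, 0, 0, 0, 0, 0, 0, 0, 0, 0, 0, 0, 0, 0, 0, 0, 0, 0, 0, 0, 0],
  force=80,
)

```text
time: 12.75
eef_pos: [0.5383, 0.025, 0.0424]
ee_rot: [180.0, 0.0, 117.7]
ft_force: [-0.7, 0.4, 6.6]
opening: 0.0345
grasp_force: 81.1
```

```bash
python3 st.py
```

```text
12.75 [0.5383 0.025  0.0424] [179.9854   0.0062 117.6624] F [-0.6548  0.3955  6.6032] T [0.0808 0.2374 0.0201] J [ -0.5652  34.1752 114.6263   0.0028  31.1828 -28.23  ] 0.03451632035965273 81.12606416456401
```

>>> servo_tool(
  commands=[0, 0, -5, 0, 0, -0.011, 0, 0, 0, -5, 0, 0, -0.011, 0, 0, 0, -5, 0, 0, -0.011, 0, 0, 0, -5, 0, 0, -0.011, 0, 0, 0, -5, 0, 0, -0.011, 0, 0, 0, -5, 0, 0, -0.011, 0, 0, 0, -5, 0, 0, -0.011, 0, 0, 0, -5, 0, 0, -0.011, 0, 0, 0, -5, 0, 0, -0.011, 0, 0, 0, -5, 0, 0, -0.011, 0],
)

```text
time: 14.0
eef_pos: [0.5381, 0.025, 0.0414]
ee_rot: [180.0, 0.0, 67.5]
ft_force: [-3.0, -0.7, 11.4]
opening: 0.0342
grasp_force: 81.3
```

```bash
python3 st.py
```

```text
14.0 [0.5381 0.025  0.0414] [179.9938   0.0017  67.5196] F [-3.0478 -0.7004 11.3738] T [0.0474 0.4903 0.3141] J [ -0.5634  34.2708 114.6563  -0.0076  31.0678  21.9235] 0.034216204354277135 81.29440857588634
```

>>> servo_tool(
  commands=[0, 0, -2, 0, 0, 0, 0, 0, 0, -2, 0, 0, 0, 0, 0, 0, -2, 0, 0, 0, 0, 0, 0, -2, 0, 0, 0, 0, 0, 0, -2, 0, 0, 0, 0, 0, 0, 0, 0, 0, 0, 0, 0, 0, 0, 0, 0, 0, 0, 0, 0, 0, 0, 0, 0, 0, 0, 0, 0, 0, 0, 0, 0, 0, 0, 0, 0, 0, 0, 0],
)

```text
time: 15.25
eef_pos: [0.5381, 0.025, 0.0414]
ee_rot: [180.0, -0.0, 57.7]
ft_force: [-2.8, 0.2, 10.1]
opening: 0.0343
grasp_force: 81.4
```

```bash
python3 st.py
```

```text
15.25 [0.5381 0.025  0.0414] [179.9942  -0.0012  57.6809] F [-2.8138  0.1592 10.1492] T [0.0911 0.4524 0.1498] J [ -0.5616  34.2671 114.6588  -0.004   31.0685  31.7609] 0.03432405453807551 81.3542622467503
```

>>> servo_tool(
  commands=[0, 0, 0, 0, 0, 0, 0, 0, 0, 0, 0, 0, 0, 0, 0, 0, -1.5, 0, 0, 0, 0, 0, 0, -1.5, 0, 0, 0, 0, 0, 0, -1.5, 0, 0, 0, 0, 0, 0, -1.5, 0, 0, 0, 0, 0, 0, -1.5, 0, 0, 0, 0, 0, 0, -1.5, 0, 0, 0, 0, 0, 0, -1.5, 0, 0, 0, 0, 0, 0, -1.5, 0, 0, 0, 0],
)

```text
time: 16.5
eef_pos: [0.5381, 0.025, 0.0414]
ee_rot: [180.0, 0.0, 45.6]
ft_force: [-3.1, 0.6, 10.7]
opening: 0.0344
grasp_force: 81.3
```

```bash
python3 st.py
```

```text
16.5 [0.5381 0.025  0.0414] [179.9973   0.0002  45.6343] F [-3.1407  0.6086 10.7288] T [0.1121 0.5238 0.273 ] J [ -0.5609  34.2683 114.6586  -0.0039  31.0712  43.8082] 0.03438555685708099 81.31990971509367
```

>>> servo_tool(
  commands=[0, 0, 0, 0, 0, 0, 1, 0, 0, 0, 0, 0, 0, 1, 0, 0, 0, 0, 0, 1, 1, 0, 0, 0, 0, 0, 3, 1, 0, 0, 10.4, 0, 0, 4, 1, 0, 0, 10.4, 0, 0, 4, 1, 0, 0, 10.4, 0, 0, 0, 1, 0, 0, 10.4, 0, 0, 0, 1, 0, 0, 10.4, 0, 0, 0, 1, 0, 0, 10.4, 0, 0, 0, 1],
)

```text
time: 17.75
eef_pos: [0.5382, 0.025, 0.1617]
ee_rot: [180.0, 0.0, 108.5]
ft_force: [-0.2, 0.6, -0.2]
opening: 0.0857
grasp_force: 0.0
```

```bash
python3 - <<'E'
from h import *
d=cam('wrist'); save(d,'w2.pkl'); print(d['s']['eef_pos'],d['s']['ee_rot'])
p=ww2px(d,[.538,.025,.06]).astype(int);print(p)
cv2.imwrite('pics/w2.png',cv2.resize(d['img'][p[1]-55:p[1]+45,p[0]-50:p[0]+50],(500,500),interpolation=2))
E
```

```text
[0.53818665 0.0249697  0.16169732] [1.79972192e+02 8.89391342e-03 1.08509972e+02]
[324 198]
```

View pics/w2.png

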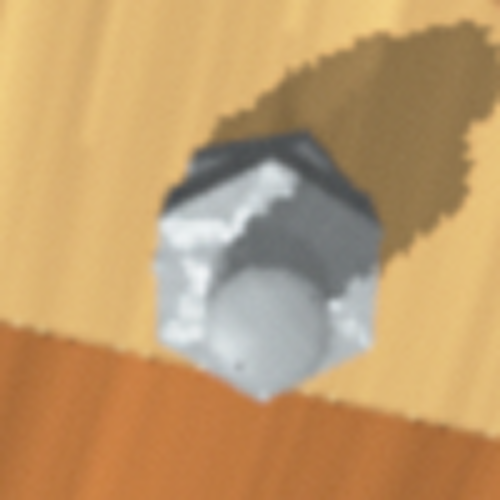

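The upper nut has a vertex at the bottom (265,400). The lower nut's visible top edge runs from (195,155) to (305,132) and has clearly turned relative to the upper one. I'll compute the angles.

```bash
python3 - <<'E'
from h import *
def ang(d,pts,z):
    P=[wpx2w(d,u,v,z) for u,v in pts]; e=P[1]-P[0]; return (np.degrees(np.arctan2(e[1],e[0]))+90)%60, np.hypot(*e[:2])
d=load('w2.pkl');p=(324,198)
f=lambda q:(p[0]-50+q[0]/5,p[1]-55+q[1]/5)
print('lower now',ang(d,[f((195,155)),f((305,132))],.042))
print('upper now',ang(d,[f((268,160)),f((378,222))],.062),ang(d,[f((160,345)),f((265,400))],.062),[wpx2w(d,*f(q),.062).round(4).tolist() for q in ((265,400),(268,160))])
d=load('w1.pkl');g=lambda q:(270+q[0]/7,160+q[1]/7)
print('lower before',ang(d,[g((340,68)),g((490,130))],.042),ang(d,[g((340,68)),g((215,175))],.042))
E
```

```text
lower now (np.float64(0.5286691045107403), np.float64(0.01949677839817736))
upper now (np.float64(18.585049226480677), np.float64(0.020618906791722184)) (np.float64(19.200211484591748), np.float64(0.020030830978323453)) [[0.5465, 0.0056, 0.062], [0.5338, 0.0449, 0.062]]
lower before (np.float64(25.79376124633393), np.float64(0.020176031684318568)) (np.float64(29.559760844454644), np.float64(0.02081621578722825))
```

>>> servo_tool(
  commands=[0, 0, 10.4, -0.2, 2.13, 0, 1, 0, 0, 10.4, -0.2, 2.13, 0, 1, 0, 0, 10.4, -0.2, 2.13, 0, 1, 0, 0, 10.4, -0.2, 2.13, 0, 1, 0, 0, 10.4, -0.2, 2.13, 0, 1, 0, 0, 10.4, -0.2, 2.13, 0, 1, 0, 0, 10.4, -0.2, 2.13, 0, 1, 0, 0, 10.4, -0.2, 2.13, 0, 1, 0, 0, 10.4, -0.2, 2.13, 0, 1, 0, 0, 10.4, -0.2, 2.13, 0, 1],
)

```text
time: 19.05
eef_pos: [0.5181, 0.2387, 0.1615]
ee_rot: [-180.0, 0.0, -147.7]
ft_force: [0.6, 0.3, 0.0]
opening: 0.0856
grasp_force: 0.0
```

>>> servo_tool(
  commands=[0, 0, 10.4, -0.2, 2.13, 0, 1, 0, 0, 10.4, -0.2, 2.13, 0, 1, 0, 0, 10.4, -0.2, 2.13, 0, 1, 0, 0, 10.4, -0.2, 2.13, 0, 1, 0, 0, 10.4, -0.2, 2.13, 0, 1, 0, 0, 0, 0, 0, 0, 1, 0, 0, 0, 0, 0, 0, 1, 0, 0, 0, 0, 0, 0, 1, 0, 0, 0, 0, 0, 0, 1, 0, 0, 0, 0, 0, 0, 1],
)

```text
time: 20.3
eef_pos: [0.5083, 0.3442, 0.161]
ee_rot: [-180.0, 0.0, -95.9]
ft_force: [0.3, -0.0, -0.2]
opening: 0.0854
grasp_force: 0.0
```

```bash
python3 - <<'E'
from h import *
d=cam('wrist'); save(d,'w3.pkl'); print(d['s']['eef_pos'],d['s']['ee_rot'],d['s']['joints'])
p=ww2px(d,[.508,.3436,.065]).astype(int);print(p)
cv2.imwrite('pics/w3.png',cv2.resize(d['img'][p[1]-50:p[1]+50,p[0]-50:p[0]+50],(600,600),interpolation=2))
E
```

```text
[0.50827871 0.34416976 0.16104234] [-1.79999018e+02  1.16323236e-03 -9.58912088e+01] [ 3.12734800e+01  2.89957925e+01  1.00299859e+02  4.31409498e-04
  5.07028637e+01 -1.42835584e+02]
[329 199]
```

View pics/w3.png

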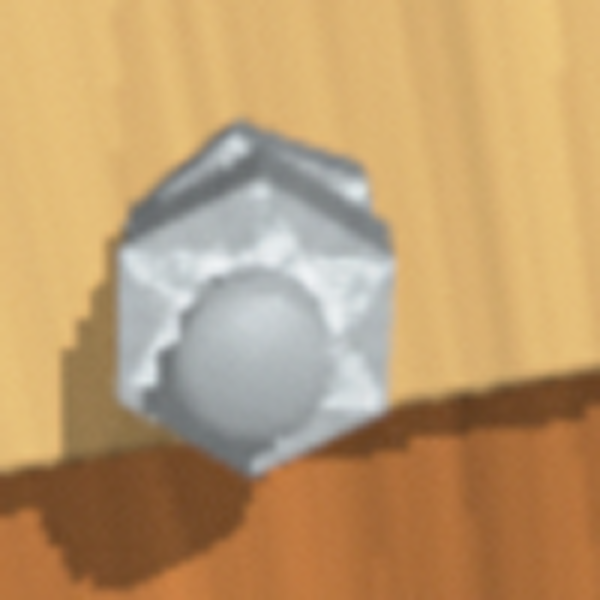

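The upper nut's vertices are at (255,178), (392,255), (385,408), (250,475), (118,400), (118,240), and the stud top is near (250,358).

```bash
python3 - <<'E'
from h import *
d=load('w3.pkl');p=(329,199);f=lambda q:(p[0]-50+q[0]/6,p[1]-50+q[1]/6)
V=[(255,178),(392,255),(385,408),(250,475),(118,400),(118,240)]
for z in (.067,.07):
    P=np.array([wpx2w(d,*f(q),z)[:2] for q in V]);c=P.mean(0)
    a=np.degrees(np.arctan2(*(P-c).T[::-1])); print(c,((a+30)%60).round(1),np.hypot(*(P-c).T).round(4))
print('stud',wpx2w(d,*f((250,358)),.088))
def ang(pts,z):
    P=[wpx2w(d,*f(q),z) for q in pts]; e=P[1]-P[0]; return (np.degrees(np.arctan2(e[1],e[0]))+90)%60, np.hypot(*e[:2])
print('lower before',ang([(240,122),(362,168)],.042),ang([(240,122),(130,205)],.042))
E
```

```text
[0.51469155 0.34576627] [53.  52.9 51.5 52.7 53.3 49.6] [0.0207 0.0211 0.0213 0.0213 0.0211 0.0216]
[0.51453301 0.34480812] [53.  52.9 51.5 52.7 53.3 49.6] [0.0204 0.0208 0.021  0.021  0.0209 0.0214]
stud [0.51435493 0.34287142 0.088     ]
lower before (np.float64(3.0121855778002384), np.float64(0.018872409916150197)) (np.float64(1.4150527209165205), np.float64(0.0202709016002632))
```

>>> servo_tool(
  commands=[0, 0, -0.2, 0.075, -0.01, -1.44, 1, 0, 0, -0.2, 0.075, -0.01, -1.44, 1, 0, 0, -0.2, 0.075, -0.01, -1.44, 1, 0, 0, -0.2, 0.075, -0.01, -1.44, 1, 0, 0, -0.2, 0.075, -0.01, -1.44, 1, 0, 0, -0.2, 0.075, -0.01, -1.44, 1, 0, 0, -0.2, 0.075, -0.01, -1.44, 1, 0, 0, -0.2, 0.075, -0.01, -1.44, 1, 0, 0, 0, 0, 0, 0, 1, 0, 0, 0, 0, 0, 0, 1],
  force=60,
)

```text
time: 21.6
eef_pos: [0.5143, 0.3438, 0.046]
ee_rot: [-180.0, 0.0, -97.4]
ft_force: [-0.7, 0.1, 0.2]
opening: 0.0857
grasp_force: 0.0
```

>>> servo_tool(
  commands=[0, 0, 0, 0, 0, 0, 0, 0, 0, 0, 0, 0, 0, 0, 0, 0, 0, 0, 0, 0, 0, 0, 0, 0, 0, 0, 0, 0, 0, 0, 0, 0, 0, 0, 0, 0, 0, 0, 0, 0, 0, 0, 0, 0, 0, 0, 0, 0, 0, 0, 0, 0, 0, 0, 0, 0, 0, 0, 0, 0, 0, 0, 0, 0, 0, 0, 0, 0, 0, 0],
)

```text
time: 22.85
eef_pos: [0.5133, 0.3438, 0.0465]
ee_rot: [179.9, -0.0, -97.4]
ft_force: [-8.5, 1.7, 14.8]
opening: 0.035
grasp_force: 59.1
```

```bash
python3 st.py
```

```text
22.85 [0.5133 0.3438 0.0465] [179.9386  -0.0084 -97.4363] F [-8.5219  1.7193 14.7958] T [ 0.1815  1.5489 -0.0686] J [  30.9835   38.0156  103.76      0.051    38.2778 -141.6202] 0.035023995839992744 59.14366768905893
```

>>> servo_tool(
  commands=[0, 0, -10.6, -0.1, 0, 0.03, 0, 0, 0, -10.6, 0, 0, -0.023, 0, 0, 0, -10.6, 0, 0, -0.023, 0, 0, 0, -10.6, 0, 0, -0.023, 0, 0, 0, -10.6, 0, 0, -0.023, 0, 0, 0, -10.6, 0, 0, -0.023, 0, 0, 0, -10.6, 0, 0, -0.023, 0, 0, 0, -10.6, 0, 0, -0.023, 0, 0, 0, -10.6, 0, 0, -0.023, 0, 0, 0, -10.6, 0, 0, -0.023, 0],
)

```text
time: 24.1
eef_pos: [0.5128, 0.3442, 0.0444]
ee_rot: [180.0, -0.0, 156.2]
ft_force: [-4.9, 4.4, 3.5]
opening: 0.0349
grasp_force: 60.2
```

```bash
python3 st.py
```

```text
24.1 [0.5128 0.3442 0.0444] [179.9782  -0.0266 156.2228] F [-4.9016  4.4204  3.4617] T [0.7896 0.9468 0.0709] J [ 31.0376  38.1646 103.8862   0.0558  37.9467 -35.2292] 0.03490622072002462 60.2294949372299
```

>>> servo_tool(
  commands=[0, 0, -10.6, -0.04, 0.04, -0.023, 0, 0, 0, -10.6, 0, 0, -0.023, 0, 0, 0, -10.6, 0, 0, -0.023, 0, 0, 0, -10.6, 0, 0, -0.023, 0, 0, 0, -10.6, 0, 0, -0.023, 0, 0, 0, -10.6, 0, 0, -0.023, 0, 0, 0, -10.6, 0, 0, -0.023, 0, 0, 0, -10.6, 0, 0, -0.023, 0, 0, 0, -10.6, 0, 0, -0.023, 0, 0, 0, -10.6, 0, 0, -0.023, 0],
)

```text
time: 25.35
eef_pos: [0.5131, 0.3445, 0.0421]
ee_rot: [180.0, -0.1, 50.2]
ft_force: [0.8, 3.1, 0.9]
opening: 0.0349
grasp_force: 59.8
```

```bash
python3 st.py
```

```text
25.35 [0.5131 0.3445 0.0421] [179.986   -0.0649  50.23  ] F [0.7646 3.123  0.9091] T [ 0.3555 -0.0396  0.0628] J [ 31.0616  38.3605 103.9243   0.0133  37.6494  70.8212] 0.034922556863700986 59.7866395697929
```

>>> servo_tool(
  commands=[0, 0, -5, 0, 0, -0.011, 0, 0, 0, -5, 0, 0, -0.011, 0, 0, 0, -5, 0, 0, -0.011, 0, 0, 0, -5, 0, 0, -0.011, 0, 0, 0, -5, 0, 0, -0.011, 0, 0, 0, -5, 0, 0, -0.011, 0, 0, 0, -5, 0, 0, -0.011, 0, 0, 0, -5, 0, 0, -0.011, 0, 0, 0, -5, 0, 0, -0.011, 0, 0, 0, -5, 0, 0, -0.011, 0],
)

```text
time: 26.6
eef_pos: [0.5133, 0.3443, 0.0411]
ee_rot: [-180.0, -0.1, 0.4]
ft_force: [0.9, -0.5, 4.1]
opening: 0.0347
grasp_force: 64.1
```

```bash
python3 st.py
```

```text
26.6 [0.5133 0.3443 0.0411] [-179.9723   -0.066     0.4258] F [ 0.8881 -0.4579  4.0757] T [-0.1224 -0.2269  0.1529] J [ 31.0462  38.449  103.9432  -0.016   37.5369 120.633 ] 0.034728250952381856 64.0578895364888
```

>>> servo_tool(
  commands=[0, 0, -1.5, 0, 0, 0, 0, 0, 0, -1.5, 0, 0, 0, 0, 0, 0, -1.5, 0, 0, 0, 0, 0, 0, -1.5, 0, 0, 0, 0, 0, 0, -1.5, 0, 0, 0, 0, 0, 0, -1.5, 0, 0, 0, 0, 0, 0, -1.5, 0, 0, 0, 0, 0, 0, -1.5, 0, 0, 0, 0, 0, 0, -1.5, 0, 0, 0, 0, 0, 0, -1.5, 0, 0, 0, 0],
  force=80,
)

```text
time: 27.85
eef_pos: [0.5132, 0.3442, 0.0409]
ee_rot: [-180.0, -0.0, -14.5]
ft_force: [3.6, -1.7, 4.0]
opening: 0.0346
grasp_force: 90.6
```

```bash
python3 st.py
```

```text
27.85 [0.5132 0.3442 0.0409] [-179.9663   -0.044   -14.4867] F [ 3.6021 -1.6512  4.0463] T [-0.1566 -0.6107  0.2754] J [ 31.0424  38.4641 103.9515  -0.0128  37.5295 135.5392] 0.03460752131582939 90.58529124828056
```

>>> servo_tool(
  commands=[0, 0, -1.5, 0, 0, 0, 0, 0, 0, -1.5, 0, 0, 0, 0, 0, 0, -1.5, 0, 0, 0, 0, 0, 0, -1.5, 0, 0, 0, 0, 0, 0, -1.5, 0, 0, 0, 0, 0, 0, -1.5, 0, 0, 0, 0, 0, 0, -1.5, 0, 0, 0, 0, 0, 0, -1.5, 0, 0, 0, 0, 0, 0, 0, 0, 0, 0, 0, 0, 0, 0, 0, 0, 0, 0, 0],
)

```text
schema error: expected a multiple of 7 numbers
```

```bash
python3 st.py
```

```text
27.85 [0.5132 0.3442 0.0409] [-179.9663   -0.044   -14.4867] F [ 3.6021 -1.6512  4.0463] T [-0.1566 -0.6107  0.2754] J [ 31.0424  38.4641 103.9515  -0.0128  37.5295 135.5392] 0.03460752131582939 90.58529124828056
```

>>> servo_tool(
  commands=[0, 0, 0, 0, 0, 0, 1, 0, 0, 0, 0, 0, 0, 1, 0, 0, 0, 0, 0, 1, 1, 0, 0, 0, 0, 0, 3, 1, 0, 0, 0, 0, 0, 4, 1, 0, 0, 0, 0, 0, 4, 1, 0, 0, 0, 0, 0, 0, 1, 0, 0, 0, 0, 0, 0, 1, 0, 0, 0, 0, 0, 0, 1, 0, 0, 0, 0, 0, 0, 1],
)

```text
time: 29.1
eef_pos: [0.5123, 0.3438, 0.1597]
ee_rot: [179.9, 0.1, -14.4]
ft_force: [0.3, -0.4, -0.3]
opening: 0.0855
grasp_force: 0.0
```

```bash
python3 - <<'E'
from h import *
d=cam('wrist'); save(d,'w4.pkl'); print(d['s']['eef_pos'],d['s']['ee_rot'],d['s']['joints'])
p=ww2px(d,[.5132,.3442,.06]).astype(int);print(p)
cv2.imwrite('pics/w4.png',cv2.resize(d['img'][p[1]-50:p[1]+50,p[0]-50:p[0]+50],(600,600),interpolation=2))
E
```

```text
[0.51229916 0.34381922 0.15970707] [ 1.79935854e+02  6.43878551e-02 -1.44223770e+01] [3.10512348e+01 2.93554726e+01 9.98530872e+01 1.18838372e-03
 5.08823231e+01 1.35472825e+02]
[326 200]
```

View pics/w4.png

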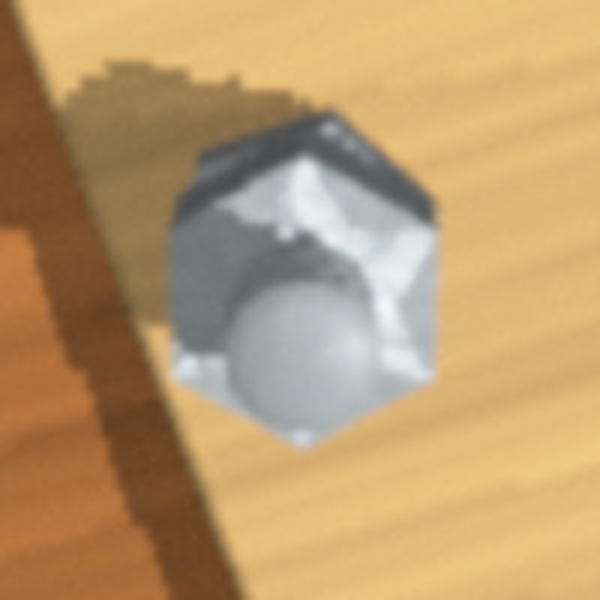

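The upper nut sits over the lower one, whose visible edges run (200,158)-(330,110)-(432,190).

```bash
python3 - <<'E'
from h import *
d=load('w4.pkl');p=(326,200);f=lambda q:(p[0]-50+q[0]/6,p[1]-50+q[1]/6)
def ang(pts,z):
    P=[wpx2w(d,*f(q),z) for q in pts]; e=P[1]-P[0]; return (np.degrees(np.arctan2(e[1],e[0]))+90)%60, np.hypot(*e[:2])
print('lower now',ang([(200,158),(330,110)],.042),ang([(330,110),(432,190)],.042))
V=[(305,155),(437,225),(437,378),(305,450),(170,372),(170,225)]
for z in (.062,.066):
  P=np.array([wpx2w(d,*f(q),z)[:2] for q in V]);c=P.mean(0);print(c,np.hypot(*(P-c).T).mean())
E
```

```text
lower now (np.float64(6.1690731044065785), np.float64(0.019959950995476386)) (np.float64(7.073882827574721), np.float64(0.018903614497102754))
[0.51358382 0.34426434] 0.021046860890844437
[0.51479189 0.34395126] 0.020697068031023554
```

The lower left nut has not turned yet, so I'll regrip 60° back and tighten further.

>>> servo_tool(
  commands=[0, 0, 10, 0.1, 0.03, -2, 1, 0, 0, 10, 0, 0, -2, 1, 0, 0, 10, 0, 0, -2, 1, 0, 0, 10, 0, 0, -2, 1, 0, 0, 10, 0, 0, -2, 1, 0, 0, 10, 0, 0, -1.8, 1, 0, 0, 0, 0, 0, 0, 1, 0, 0, 0, 0, 0, 0, 1, 0, 0, 0, 0, 0, 0, 0, 0, 0, 0, 0, 0, 0, 0],
  force=80,
)

```text
time: 30.4
eef_pos: [0.5141, 0.3446, 0.0432]
ee_rot: [180.0, -0.1, 45.5]
ft_force: [-0.1, 0.3, -0.5]
opening: 0.0518
grasp_force: 0.0
```

>>> servo_tool(
  commands=[0, 0, 0, 0, 0, 0, 0, 0, 0, 0, 0, 0, 0, 0, 0, 0, 0, 0, 0, 0, 0, 0, 0, 0, 0, 0, 0, 0, 0, 0, 0, 0, 0, 0, 0, 0, 0, 0, 0, 0, 0, 0, 0, 0, 0, 0, 0, 0, 0, 0, 0, 0, 0, 0, 0, 0, 0, 0, 0, 0, 0, 0, 0, 0, 0, 0, 0, 0, 0, 0],
)

```text
time: 31.65
eef_pos: [0.5137, 0.3448, 0.0434]
ee_rot: [-180.0, -0.0, 45.5]
ft_force: [-5.0, 1.7, 11.7]
opening: 0.0344
grasp_force: 79.7
```

>>> servo_tool(
  commands=[0, 0, -1.5, 0, 0, 0, 0, 0, 0, -1.5, 0, 0, 0, 0, 0, 0, -1.5, 0, 0, 0, 0, 0, 0, -1.5, 0, 0, 0, 0, 0, 0, -1.5, 0, 0, 0, 0, 0, 0, -1.5, 0, 0, 0, 0, 0, 0, -1.5, 0, 0, 0, 0, 0, 0, -1.5, 0, 0, 0, 0, 0, 0, -1.5, 0, 0, 0, 0, 0, 0, -1.5, 0, 0, 0, 0],
)

```text
time: 32.9
eef_pos: [0.5138, 0.3446, 0.0431]
ee_rot: [-180.0, -0.0, 30.5]
ft_force: [-1.7, 0.6, 6.0]
opening: 0.0345
grasp_force: 79.2
```

```bash
python3 st.py
```

```text
32.9 [0.5138 0.3446 0.0431] [-179.9912   -0.0275   30.5059] F [-1.7109  0.6393  5.9611] T [0.1368 0.3615 0.0961] J [ 31.0391  38.3206 103.7832   0.0139  37.8687  90.5222] 0.03453583490407016 79.24542911234312
```

>>> servo_tool(
  commands=[0, 0, -3, 0, 0, -0.006, 0, 0, 0, -3, 0, 0, -0.006, 0, 0, 0, -3, 0, 0, -0.006, 0, 0, 0, -3, 0, 0, -0.006, 0, 0, 0, -3, 0, 0, -0.006, 0, 0, 0, -3, 0, 0, -0.006, 0, 0, 0, -3, 0, 0, -0.006, 0, 0, 0, -3, 0, 0, -0.006, 0, 0, 0, -3, 0, 0, -0.006, 0, 0, 0, -3, 0, 0, -0.006, 0],
)

```text
time: 34.15
eef_pos: [0.5139, 0.3443, 0.0425]
ee_rot: [180.0, -0.0, 0.5]
ft_force: [-1.2, -1.7, 6.0]
opening: 0.0346
grasp_force: 79.3
```

```bash
python3 st.py
```

```text
34.15 [0.5139 0.3443 0.0425] [179.9986  -0.0161   0.4618] F [-1.1923 -1.6947  6.0369] T [-0.4266  0.1253  0.062 ] J [ 31.0205  38.3764 103.8     -0.0153  37.8105 120.5708] 0.03462019026374735 79.26127179467585
```

>>> servo_tool(
  commands=[0, 0, 0, 0, 0, 0, 1, 0, 0, 0, 0, 0, 0, 1, 0, 0, 0, 0, 0, 0.1, 1, 0, 0, 0, 0, 0, 0.1, 1, 0, 0, 10, 0, 0, 0, 1, 0, 0, 10, 0, 0, 0, 1, 0, 0, 10, 0, 0, 0, 1, 0, 0, 10, 0, 0, 0, 1, 0, 0, 10, 0, 0, 0, 1, 0, 0, 10, 0, 0, 0, 1],
)

```text
time: 35.4
eef_pos: [0.5138, 0.3444, 0.0441]
ee_rot: [180.0, -0.0, 60.9]
ft_force: [0.4, -0.4, 0.6]
opening: 0.0853
grasp_force: 0.0
```

>>> servo_tool(
  commands=[0, 0, 10, 0, 0, 0, 1, 0, 0, 10, 0, 0, 0, 1, 0, 0, 10, 0, 0, 0, 1, 0, 0, 10, 0, 0, 0, 1, 0, 0, 10, 0, 0, 0, 1, 0, 0, 10, 0, 0, 0, 1, 0, 0, 0, 0, 0, 0, 1, 0, 0, 0, 0, 0, 0, 0, 0, 0, 0, 0, 0, 0, 0, 0, 0, 0, 0, 0, 0, 0],
)

```text
time: 36.65
eef_pos: [0.5133, 0.3441, 0.0441]
ee_rot: [-179.9, -0.0, 120.5]
ft_force: [-6.2, -4.1, 27.8]
opening: 0.0346
grasp_force: 81.0
```

>>> servo_tool(
  commands=[0, 0, 0, 0, 0, 0, 0, 0, 0, 0, 0, 0, 0, 0, 0, 0, 0, 0, 0, 0, 0, 0, 0, 0, 0, 0, 0, 0, 0, 0, 0, 0, 0, 0, 0, 0, 0, 0, 0, 0, 0, 0, 0, 0, 0, 0, 0, 0, 0, 0, 0, 0, 0, 0, 0, 0, 0, 0, 0, 0, 0, 0, 0, 0, 0, 0, 0, 0, 0, 0],
)

```text
time: 37.9
eef_pos: [0.5133, 0.3441, 0.0444]
ee_rot: [-179.9, 0.0, 120.5]
ft_force: [-4.8, -3.5, 10.6]
opening: 0.0346
grasp_force: 79.1
```

>>> servo_tool(
  commands=[0, 0, -3, 0, 0, -0.006, 0, 0, 0, -3, 0, 0, -0.006, 0, 0, 0, -3, 0, 0, -0.006, 0, 0, 0, -3, 0, 0, -0.006, 0, 0, 0, -3, 0, 0, -0.006, 0, 0, 0, -3, 0, 0, -0.006, 0, 0, 0, -3, 0, 0, -0.006, 0, 0, 0, -3, 0, 0, -0.006, 0, 0, 0, -3, 0, 0, -0.006, 0, 0, 0, -3, 0, 0, -0.006, 0],
)

```text
time: 39.15
eef_pos: [0.5131, 0.344, 0.0438]
ee_rot: [-179.9, 0.0, 90.4]
ft_force: [-4.5, -3.4, 10.3]
opening: 0.0346
grasp_force: 78.9
```

```bash
python3 st.py
```

```text
39.15 [0.5131 0.344  0.0438] [-179.9397    0.0362   90.4279] F [-4.5319 -3.4283 10.3307] T [-0.5732  0.848  -0.0014] J [ 31.0283  38.2547 103.8065  -0.0008  38.0091  30.6011] 0.0345621051459537 78.92865497153252
```

>>> servo_tool(
  commands=[0, 0, -2.5, 0, 0, -0.004, 0, 0, 0, -2.5, 0, 0, -0.004, 0, 0, 0, -2.5, 0, 0, -0.004, 0, 0, 0, -2.5, 0, 0, -0.004, 0, 0, 0, -2.5, 0, 0, -0.004, 0, 0, 0, -2.5, 0, 0, -0.004, 0, 0, 0, -2.5, 0, 0, -0.004, 0, 0, 0, -2.5, 0, 0, -0.004, 0, 0, 0, -2.5, 0, 0, -0.004, 0, 0, 0, -2.5, 0, 0, -0.004, 0],
)

```text
time: 40.4
eef_pos: [0.513, 0.344, 0.0432]
ee_rot: [-180.0, 0.1, 65.4]
ft_force: [-5.1, -2.6, 8.3]
opening: 0.0347
grasp_force: 78.8
```

```bash
python3 st.py
```

```text
40.4 [0.513  0.344  0.0432] [-179.9523    0.0641   65.4426] F [-5.1445 -2.5897  8.2994] T [-0.4199  0.8941  0.1147] J [ 31.0317  38.296  103.8216   0.0052  37.9622  55.585 ] 0.03467256865860344 78.81953311152756
```

>>> servo_tool(
  commands=[0, 0, -1.5, 0, 0, 0, 0, 0, 0, -1.5, 0, 0, 0, 0, 0, 0, -1.5, 0, 0, 0, 0, 0, 0, -1.5, 0, 0, 0, 0, 0, 0, -1.5, 0, 0, 0, 0, 0, 0, -1.5, 0, 0, 0, 0, 0, 0, -1.5, 0, 0, 0, 0, 0, 0, -1.5, 0, 0, 0, 0, 0, 0, -1.5, 0, 0, 0, 0, 0, 0, -1.5, 0, 0, 0, 0],
)

```text
time: 41.65
eef_pos: [0.5129, 0.344, 0.043]
ee_rot: [-180.0, 0.1, 50.5]
ft_force: [-5.0, -1.5, 5.4]
opening: 0.0339
grasp_force: 79.0
```

```bash
python3 st.py
```

```text
41.65 [0.5129 0.344  0.043 ] [-179.9688    0.084    50.4924] F [-5.034  -1.4979  5.4019] T [-0.233   0.772   0.2529] J [ 31.0362  38.3145 103.8223   0.0024  37.9528  70.542 ] 0.033947368840525446 78.97259610705078
```

>>> servo_tool(
  commands=[0, 0, -1.5, 0, 0, 0, 0, 0, 0, -1.5, 0, 0, 0, 0, 0, 0, -1.5, 0, 0, 0, 0, 0, 0, -1.5, 0, 0, 0, 0, 0, 0, -1.5, 0, 0, 0, 0, 0, 0, -1.5, 0, 0, 0, 0, 0, 0, -1.5, 0, 0, 0, 0, 0, 0, -1.5, 0, 0, 0, 0, 0, 0, -1.5, 0, 0, 0, 0, 0, 0, -1.5, 0, 0, 0, 0],
)

```text
time: 42.9
eef_pos: [0.5129, 0.3441, 0.043]
ee_rot: [-180.0, 0.1, 35.5]
ft_force: [-5.1, -0.8, 6.0]
opening: 0.034
grasp_force: 79.0
```

```bash
python3 st.py
```

```text
42.9 [0.5129 0.3441 0.043 ] [-179.9887    0.0923   35.4956] F [-5.0647 -0.7892  6.0278] T [-0.1726  0.8601  0.2749] J [ 31.0411  38.3149 103.8231   0.0066  37.9548  85.5402] 0.034034518264648234 78.97802548483014
```

>>> servo_tool(
  commands=[0, 0, -1, 0, 0, 0, 0, 0, 0, -1, 0, 0, 0, 0, 0, 0, -1, 0, 0, 0, 0, 0, 0, -1, 0, 0, 0, 0, 0, 0, -1, 0, 0, 0, 0, 0, 0, -1, 0, 0, 0, 0, 0, 0, -1, 0, 0, 0, 0, 0, 0, -1, 0, 0, 0, 0, 0, 0, -1, 0, 0, 0, 0, 0, 0, -1, 0, 0, 0, 0],
)

```text
time: 44.15
eef_pos: [0.5128, 0.3441, 0.043]
ee_rot: [180.0, 0.1, 25.5]
ft_force: [-5.4, -1.3, 5.8]
opening: 0.0339
grasp_force: 79.0
```

```bash
python3 st.py
```

```text
44.15 [0.5128 0.3441 0.043 ] [179.9978   0.0938  25.5095] F [-5.3803 -1.2775  5.8034] T [-0.1943  0.8761  0.3234] J [ 31.0437  38.3148 103.8254   0.0112  37.9534  95.5253] 0.03394426314317694 79.00634170509875
```

>>> servo_tool(
  commands=[0, 0, 0, 0, 0, 0, 1, 0, 0, 0, 0, 0, 0, 1, 0, 0, 0, 0, 0, 1, 1, 0, 0, 0, 0, 0, 3, 1, 0, 0, 0, 0, 0, 4, 1, 0, 0, 0, 0, 0, 4, 1, 0, 0, 0, 0, 0, 0, 1, 0, 0, 0, 0, 0, 0, 1, 0, 0, 0, 0, 0, 0, 1, 0, 0, 0, 0, 0, 0, 1],
)

```text
time: 45.4
eef_pos: [0.5134, 0.3441, 0.1621]
ee_rot: [180.0, 0.1, 25.6]
ft_force: [0.6, -0.1, 0.7]
opening: 0.0853
grasp_force: 0.0
```

```bash
python3 - <<'E'
from h import *
d=cam('wrist'); save(d,'w5.pkl'); print(d['s']['eef_pos'],d['s']['ee_rot'],d['s']['joints'])
p=ww2px(d,[.5135,.3442,.06]).astype(int);print(p)
cv2.imwrite('pics/w5.png',cv2.resize(d['img'][p[1]-50:p[1]+50,p[0]-50:p[0]+50],(600,600),interpolation=2))
E
```

```text
[0.51335755 0.3441024  0.16211617] [1.79991290e+02 8.85183844e-02 2.55720424e+01] [ 3.10237933e+01  2.92661035e+01  9.95980739e+01 -3.34494929e-04
  5.12247681e+01  9.54519539e+01]
[326 200]
```

View pics/w5.png

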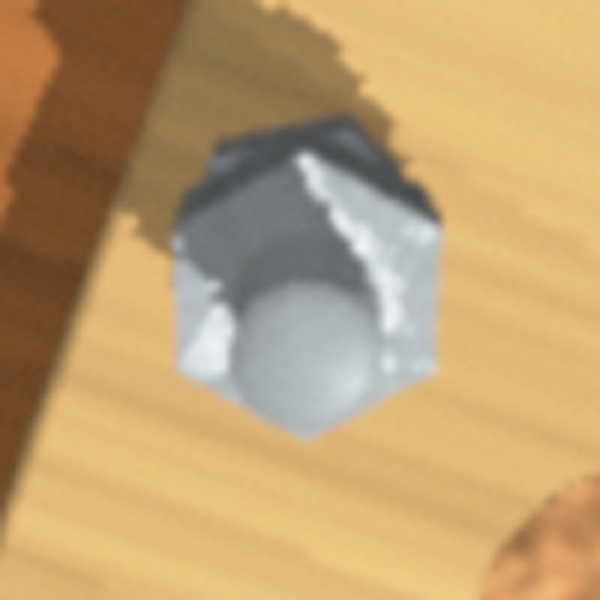

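>>> servo_tool(
  commands=[0, 0, 2, 0.26, -3.19, 0, 1, 0, 0, 2, 0.26, -3.19, 0, 1, 0, 0, 2, 0.26, -3.19, 0, 1, 0, 0, 2, 0.26, -3.19, 0, 1, 0, 0, 2, 0.26, -3.19, 0, 1, 0, 0, 2, 0.26, -3.19, 0, 1, 0, 0, 2, 0.26, -3.19, 0, 1, 0, 0, 2, 0.26, -3.19, 0, 1, 0, 0, 2, 0.26, -3.19, 0, 1, 0, 0, 2, 0.26, -3.19, 0, 1],
)

```text
time: 46.7
eef_pos: [0.5397, 0.0243, 0.1627]
ee_rot: [-180.0, 0.0, 45.6]
ft_force: [-0.0, -0.3, 0.1]
opening: 0.0856
grasp_force: 0.0
```

Left lower nut: its top edge runs (215,145)-(345,118). Now I'll check the right pair with a higher grip.

>>> servo_tool(
  commands=[0, 0, 0, -0.15, 0.07, -2, 1, 0, 0, 0, 0, 0, -2, 1, 0, 0, 0, 0, 0, -2, 1, 0, 0, 0, 0, 0, -2, 1, 0, 0, 0, 0, 0, -2, 1, 0, 0, 0, 0, 0, -1.78, 1, 0, 0, 0, 0, 0, 0, 1, 0, 0, 0, 0, 0, 0, 1, 0, 0, 0, 0, 0, 0, 0, 0, 0, 0, 0, 0, 0, 0],
)

```text
time: 47.95
eef_pos: [0.5386, 0.0261, 0.0458]
ee_rot: [180.0, -0.0, 45.6]
ft_force: [0.3, -0.1, -0.1]
opening: 0.0512
grasp_force: 0.0
```

>>> servo_tool(
  commands=[0, 0, 0, 0, 0, 0, 0, 0, 0, 0, 0, 0, 0, 0, 0, 0, 0, 0, 0, 0, 0, 0, 0, 0, 0, 0, 0, 0, 0, 0, 0, 0, 0, 0, 0, 0, 0, 0, 0, 0, 0, 0, 0, 0, 0, 0, 0, 0, 0, 0, 0, 0, 0, 0, 0, 0, 0, 0, 0, 0, 0, 0, 0, 0, 0, 0, 0, 0, 0, 0],
)

```text
time: 49.2
eef_pos: [0.5388, 0.0259, 0.046]
ee_rot: [179.9, -0.0, 45.6]
ft_force: [-1.4, -3.8, 11.4]
opening: 0.0341
grasp_force: 79.9
```

```bash
python3 st.py; python3 - <<'E'
from h import *
d=load('w5.pkl');p=(326,200);f=lambda q:(p[0]-50+q[0]/6,p[1]-50+q[1]/6)
def ang(pts,z):
    P=[wpx2w(d,*f(q),z) for q in pts]; e=P[1]-P[0]; return (np.degrees(np.arctan2(e[1],e[0]))+90)%60, np.hypot(*e[:2])
print('lower left now',ang([(215,145),(345,118)],.042),ang([(345,118),(438,212)],.042))
E
```

```text
49.2 [0.5388 0.0259 0.046 ] [179.9422  -0.0383  45.5908] F [-1.4233 -3.7514 11.3678] T [-0.4628  0.3283  0.1155] J [ -0.4596  33.8364 114.5107  -0.024   31.5847  43.97  ] 0.03414279209085934 79.9482221065773
lower left now (np.float64(37.51645348979029), np.float64(0.019234990464329804)) (np.float64(39.923214993484464), np.float64(0.01959515579129893))
```

>>> servo_tool(
  commands=[0, 0, -1, 0, 0, 0, 0, 0, 0, -1, 0, 0, 0, 0, 0, 0, -1, 0, 0, 0, 0, 0, 0, -1, 0, 0, 0, 0, 0, 0, -1, 0, 0, 0, 0, 0, 0, -1, 0, 0, 0, 0, 0, 0, -1, 0, 0, 0, 0, 0, 0, -1, 0, 0, 0, 0, 0, 0, -1, 0, 0, 0, 0, 0, 0, -1, 0, 0, 0, 0],
)

```text
time: 50.45
eef_pos: [0.5388, 0.0258, 0.0459]
ee_rot: [179.9, -0.0, 35.7]
ft_force: [-0.4, -3.3, 9.5]
opening: 0.034
grasp_force: 81.2
```

```bash
python3 st.py
```

```text
50.45 [0.5388 0.0258 0.0459] [179.9236  -0.0349  35.6801] F [-0.3862 -3.2537  9.542 ] T [-0.5546  0.1657  1.956 ] J [ -0.4493  33.8443 114.5076  -0.0785  31.5748  53.9375] 0.034021713791446424 81.19605139319901
```

>>> servo_tool(
  commands=[0, 0, 2, 0, 0, 0, 1, 0, 0, 0, 0, 0, 0, 1, 0, 0, 0, 0, 0, 1, 1, 0, 0, 0, 0, 0, 3, 1, 0, 0, 0, 0, 0, 4, 1, 0, 0, 0, 0, 0, 4, 1, 0, 0, -1.5, -0.4, 5, 0, 1, 0, 0, -1.5, -0.4, 5, 0, 1, 0, 0, -1.5, -0.4, 5, 0, 1, 0, 0, -1.5, -0.4, 5, 0, 1],
)

```text
time: 51.7
eef_pos: [0.5219, 0.2277, 0.166]
ee_rot: [180.0, -0.0, 31.5]
ft_force: [0.8, -0.3, 0.1]
opening: 0.086
grasp_force: 0.0
```

>>> servo_tool(
  commands=[0, 0, -2, -0.31, 3.95, 0, 1, 0, 0, -2, -0.31, 3.95, 0, 1, 0, 0, -2, -0.31, 3.95, 0, 1, 0, 0, 0, 0, 0, -1, 1, 0, 0, 0, 0, 0, -2, 1, 0, 0, 0, 0, 0, -2, 1, 0, 0, 0, 0, 0, -2, 1, 0, 0, 0, 0, 0, -2, 1, 0, 0, 0, 0, 0, -2, 1, 0, 0, 0, 0, 0, -1, 1],
)

```text
time: 52.95
eef_pos: [0.5125, 0.3435, 0.0444]
ee_rot: [180.0, 0.1, 25.6]
ft_force: [-0.5, 0.0, 0.3]
opening: 0.0856
grasp_force: 0.0
```

>>> servo_tool(
  commands=[0, 0, 0, 0, 0, 0, 1, 0, 0, 0, 0, 0, 0, 1, 0, 0, 0, 0, 0, 0, 0, 0, 0, 0, 0, 0, 0, 0, 0, 0, 0, 0, 0, 0, 0, 0, 0, 0, 0, 0, 0, 0, 0, 0, 0, 0, 0, 0, 0, 0, 0, 0, 0, 0, 0, 0, 0, 0, 0, 0, 0, 0, 0, 0, 0, 0, 0, 0, 0, 0],
)

```text
time: 54.2
eef_pos: [0.5132, 0.3444, 0.0458]
ee_rot: [180.0, -0.0, 25.6]
ft_force: [-1.6, -4.1, 9.7]
opening: 0.0344
grasp_force: 80.1
```

>>> servo_tool(
  commands=[0, 0, -1, 0, 0, 0, 0, 0, 0, -1, 0, 0, 0, 0, 0, 0, -1, 0, 0, 0, 0, 0, 0, -1, 0, 0, 0, 0, 0, 0, -1, 0, 0, 0, 0, 0, 0, -1, 0, 0, 0, 0, 0, 0, -1, 0, 0, 0, 0, 0, 0, -1, 0, 0, 0, 0, 0, 0, -1, 0, 0, 0, 0, 0, 0, -1, 0, 0, 0, 0],
)

```text
time: 55.45
eef_pos: [0.5132, 0.3444, 0.0458]
ee_rot: [180.0, -0.0, 15.6]
ft_force: [-0.4, -3.9, 9.7]
opening: 0.0342
grasp_force: 80.1
```

```bash
python3 st.py
```

```text
55.45 [0.5132 0.3444 0.0458] [179.974   -0.0332  15.6188] F [-0.3581 -3.9413  9.7082] T [-0.7054  0.1538  1.1717] J [ 31.0744  38.0652 103.7985  -0.0549  38.1113 105.4988] 0.034195150979395086 80.11180759174749
```

Both pairs now meet the hard stop under torque, so both are locked. On to the jars.

>>> servo_tool(
  commands=[0, 0, 1, 0, 0, 0, 1, 0, 0, 0, 0, 0, 0, 1, 0, 0, 0, 0, 0, 1, 1, 0, 0, 0, 0, 0, 4, 1, 0, 0, 0, 0, 0, 4, 1, 0, 0, 5.2, 0, -3.8, 2, 1, 0, 0, 5.2, 0, -3.8, 2, 1, 0, 0, 5.2, 0, -3.8, 2, 1, 0, 0, 5.2, 0, -3.8, 2, 1, 0, 0, 5.2, 0, -3.8, 2, 1],
)

```text
time: 56.7
eef_pos: [0.5128, 0.1534, 0.2365]
ee_rot: [180.0, -0.0, 42.7]
ft_force: [0.2, 0.1, 0.2]
opening: 0.0856
grasp_force: 0.0
```

>>> servo_tool(
  commands=[0, 0, 5.2, 0, -3.8, 0, 1, 0, 0, 5.2, 0, -3.8, 0, 1, 0, 0, 5.2, 0, -3.8, 0, 1, 0, 0, 5.2, 0, -3.8, 0, 1, 0, 0, 5.2, 0, -3.8, 0, 1, 0, 0, 5.2, 0, -3.8, 0, 1, 0, 0, 5.2, 0, -3.8, 0, 1, 0, 0, 5.2, 0, -3.8, 0, 1, 0, 0, 5.2, 0, -3.8, 0, 1, 0, 0, 5.2, 0, -3.8, 0, 1],
)

```text
time: 57.95
eef_pos: [0.5128, -0.2267, 0.236]
ee_rot: [180.0, 0.0, 94.7]
ft_force: [0.2, -0.4, 0.5]
opening: 0.0853
grasp_force: 0.0
```

```bash
python3 - <<'E'
from h import *
d=cam('wrist'); save(d,'w6.pkl'); print(d['s']['eef_pos'],d['s']['ee_rot'])
t=cam('scene')['img']
cv2.imwrite('pics/w6.png',np.vstack([d['img'],np.hstack([cv2.resize(t[100:200,200:360],(320,200),interpolation=2),cv2.resize(t[190:340,280:520],(320,200))])]))
E
```

```text
[ 0.51284062 -0.2266715   0.2359533 ] [1.79966433e+02 1.49245606e-02 9.47411165e+01]
```

View pics/w6.png

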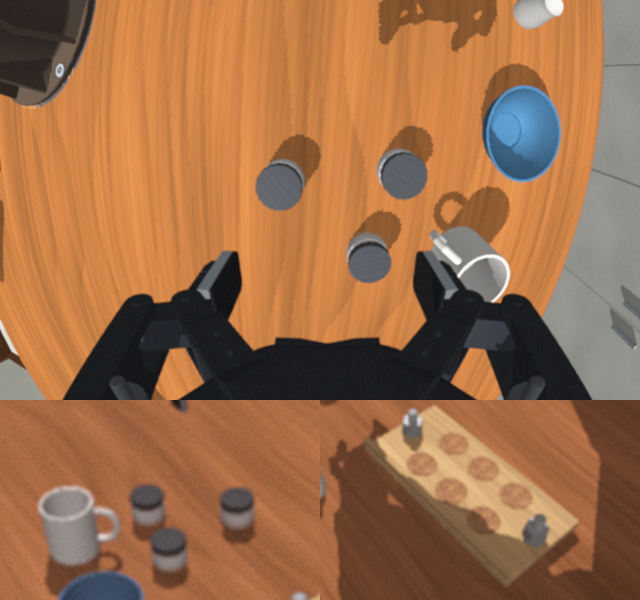

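The wrist view shows lids at C (280,186), A (403,174) and B (369,260). One jar was nudged. The mug's handle is at (450,245).

```bash
python3 - <<'E'
from h import *
d=load('w6.pkl')
for n,p in dict(C=(280,186),A=(403,174),B=(369,260)).items():
  for z in (.045,.072):
    e=[wpx2w(d,p[0]+dx,p[1],z) for dx in(-24,24)]; print(n,z,wpx2w(d,*p,z).round(4),'lid dia',np.linalg.norm(e[1]-e[0]).round(4))
print('handle',wpx2w(d,432,238,.06).round(3),'mug rim',wpx2w(d,475,285,.09).round(3))
t=cam('scene')
for z in (.045,.072): print(z,[w2px(t,[*wpx2w(d,*p,z)[:2],z]).round(1).tolist() for p in ((280,186),(403,174),(369,260))])
E
```

```text
C 0.045 [ 0.4631 -0.2429  0.045 ] lid dia 0.0548
C 0.072 [ 0.4667 -0.2356  0.072 ] lid dia 0.0504
A 0.045 [ 0.5997 -0.2174  0.045 ] lid dia 0.0563
A 0.072 [ 0.5923 -0.2122  0.072 ] lid dia 0.0518
B 0.045 [ 0.5746 -0.3274  0.045 ] lid dia 0.0597
B 0.072 [ 0.5693 -0.3132  0.072 ] lid dia 0.0549
handle [ 0.643 -0.287  0.06 ] mug rim [ 0.702 -0.333  0.09 ]
0.045 [[317.5, 149.1], [284.2, 169.4], [273.8, 147.8]]
0.072 [[317.7, 143.8], [286.6, 162.6], [276.7, 142.7]]
```

All three are short jars, so all go in the front row. Jar C first.

>>> servo_tool(
  commands=[0, 0, 0, -1, -0.32, -2.5, 1, 0, 0, 0, -1, -0.32, -2.5, 1, 0, 0, 0, -1, -0.32, -2.5, 1, 0, 0, 0, -1, -0.32, -2.5, 1, 0, 0, 0, -1, -0.32, -2.5, 1, 0, 0, 0, 0, 0, -2.5, 1, 0, 0, 0, 0, 0, -2.5, 1, 0, 0, 0, 0, 0, -2.5, 1, 0, 0, 0, 0, 0, -1.6, 1, 0, 0, 0, 0, 0, -0.8, 1],
  force=50,
)

```text
time: 59.35
eef_pos: [0.4629, -0.2409, 0.0108]
ee_rot: [-180.0, -0.0, 94.6]
ft_force: [0.5, 0.3, -1.1]
opening: 0.0853
grasp_force: 0.0
```

>>> servo_tool(
  commands=[0, 0, 0, 0, 0, 0, 1, 0, 0, 0, 0, 0, 0, 0, 0, 0, 0, 0, 0, 0, 0, 0, 0, 0, 0, 0, 0, 0, 0, 0, 0, 0, 0, 0, 0, 0, 0, 0, 0, 0, 0, 0, 0, 0, 0, 0, 0, 0, 0, 0, 0, 0, 0, 0, 0, 0, 0, 0, 0, 0, 0, 0, 0, 0, 0, 0, 0, 0, 0, 0],
)

```text
time: 60.6
eef_pos: [0.4632, -0.2416, 0.0121]
ee_rot: [180.0, 0.0, 94.6]
ft_force: [-3.2, 0.8, 10.5]
opening: 0.0528
grasp_force: 50.4
```

>>> servo_tool(
  commands=[0, 0, 0, 0, 0, 1, 0, 0, 0, 0, 0, 0, 2, 0, 0, 0, 0, 0, 0, 3, 0, 0, 0, 0, 0, 0, 3, 0, 0, 0, 0, 0, 0, 3, 0, 0, 0, 0, 0, 0, 3, 0, 0, 0, 0, 0, 0, 1, 0, 0, 0, 0, 0, 0, 0, 0, 0, 0, 0, 0, 0, 0, 0, 0, 0, 0, 0, 0, 0, 0],
)

```text
time: 61.85
eef_pos: [0.4625, -0.2411, 0.1702]
ee_rot: [-179.9, -0.1, 94.6]
ft_force: [-0.4, 0.5, -0.9]
opening: 0.053
grasp_force: 52.6
```

>>> servo_tool(
  commands=[0, 0, 0, 0.15, 2, 0, 0, 0, 0, 0, 0.15, 5.4, 0, 0, 0, 0, 0, 0.15, 5.8, 0, 0, 0, 0, 0, 0.15, 5.8, 0, 0, 0, 0, 0, 0.15, 5.8, 0, 0, 0, 0, 0, 0.15, 5.8, 0, 0, 0, 0, 0, 0.15, 5.8, 0, 0, 0, 0, 0, 0.15, 5.8, 0, 0, 0, 0, 0, 0.15, 5.4, 0, 0, 0, 0, 0, 0.15, 2.9, 0, 0],
)

```text
time: 63.1
eef_pos: [0.4767, 0.2669, 0.1709]
ee_rot: [-180.0, -0.0, 94.7]
ft_force: [0.2, -0.2, 0.1]
opening: 0.0528
grasp_force: 52.6
```

>>> servo_tool(
  commands=[0, 0, 0, 0, 0, 0, 0, 0, 0, 0, 0, 0, -2, 0, 0, 0, 0, 0, 0, -2, 0, 0, 0, 0, 0, 0, -2, 0, 0, 0, 0, 0, 0, -2, 0, 0, 0, 0, 0, 0, -2, 0, 0, 0, 0, 0, 0, -1.2, 0, 0, 0, 0, 0, 0, -0.7, 0, 0, 0, 0, 0, 0, -0.4, 0, 0, 0, 0, 0, 0, -0.2, 0],
)

```text
time: 64.35
eef_pos: [0.4781, 0.2637, 0.0464]
ee_rot: [180.0, -0.0, 94.6]
ft_force: [-0.4, -0.2, -1.0]
opening: 0.0526
grasp_force: 52.6
```

```bash
python3 st.py
```

```text
64.35 [0.4781 0.2637 0.0464] [179.9779  -0.0092  94.5733] F [-0.3896 -0.1534 -0.9829] T [ 0.0072 -0.0116  0.0077] J [ 25.6925  34.1451 113.5892   0.0012  32.2417  21.1182] 0.052593947392628494 52.58293613791466
```

>>> servo_tool(
  commands=[0, 0, 0, 0, 0, -0.1, 0, 0, 0, 0, 0, 0, -0.1, 0, 0, 0, 0, 0, 0, -0.1, 0, 0, 0, 0, 0, 0, -0.05, 0, 0, 0, 0, 0, 0, 0, 0, 0, 0, 0, 0, 0, 0, 0, 0, 0, 0, 0, 0, 0, 0, 0, 0, 0, 0, 0, 0, 0, 0, 0, 0, 0, 0, 0, 0, 0, 0, 0, 0, 0, 0, 0],
)

```text
time: 65.6
eef_pos: [0.478, 0.2636, 0.0427]
ee_rot: [180.0, -0.0, 94.6]
ft_force: [-0.3, -0.2, -0.7]
opening: 0.053
grasp_force: 52.6
```

>>> servo_tool(
  commands=[0, 0, 0, 0, 0, 0, 1, 0, 0, 0, 0, 0, 0, 1, 0, 0, 0, 0, 0, 0, 1, 0, 0, 0, 0, 0, 0, 1, 0, 0, 0, 0, 0, 1, 1, 0, 0, 0, 0, 0, 3, 1, 0, 0, 0, 0, 0, 4, 1, 0, 0, 0, 0, 0, 4, 1, 0, 0, 0, 1, -4, 0, 1, 0, 0, 0, 1.2, -6, 0, 1],
)

```text
time: 66.85
eef_pos: [0.5007, 0.1636, 0.1641]
ee_rot: [179.9, -0.0, 94.7]
ft_force: [0.7, -0.5, -1.1]
opening: 0.0855
grasp_force: 0.0
```

>>> servo_tool(
  commands=[0, 0, 0, 1.24, -4.76, 0, 1, 0, 0, 0, 1.24, -4.76, 0, 1, 0, 0, 0, 1.24, -4.76, 0, 1, 0, 0, 0, 1.24, -4.76, 0, 1, 0, 0, 0, 1.24, -4.76, 0, 1, 0, 0, 0, 1.24, -4.76, 0, 1, 0, 0, 0, 1.24, -4.76, 0, 1, 0, 0, 0, 1.24, -4.76, 0, 1, 0, 0, 0, 0, 0, -1, 1, 0, 0, 0, 0, 0, -2, 1],
)

```text
time: 68.1
eef_pos: [0.5993, -0.2176, 0.1333]
ee_rot: [179.9, 0.0, 94.5]
ft_force: [-0.8, -0.3, -0.7]
opening: 0.0854
grasp_force: 0.0
```

```bash
python3 - <<'E'
from h import *
s=cam('scene'); w=cam('wrist'); save(w,'w7.pkl'); print(w['s']['eef_pos'],w['s']['ee_rot'])
t=s['img']; print(w2px(s,[.477,.263,.075]),w2px(s,[.6,-.2174,.045]),w2px(s,[.5746,-.3274,.045]))
print(ww2px(w,[.5997,-.2174,.045]),ww2px(w,[.5746,-.3274,.045]))
cv2.imwrite('pics/w7.png',np.vstack([np.hstack([cv2.resize(t[100:200,200:360],(320,200),interpolation=2),cv2.resize(t[190:340,280:520],(320,200))]),w['img'][:380]]))
E
```

```text
[ 0.59776051 -0.21653534  0.13029214] [-1.79864689e+02 -7.94320846e-02  9.45463579e+01]
[429.48018007 250.60853434] [284.12939418 169.48198352] [273.77258294 147.81395061]
[327.53154061 206.4698917 ] [291.04478575 316.42519511]
```

View pics/w7.png

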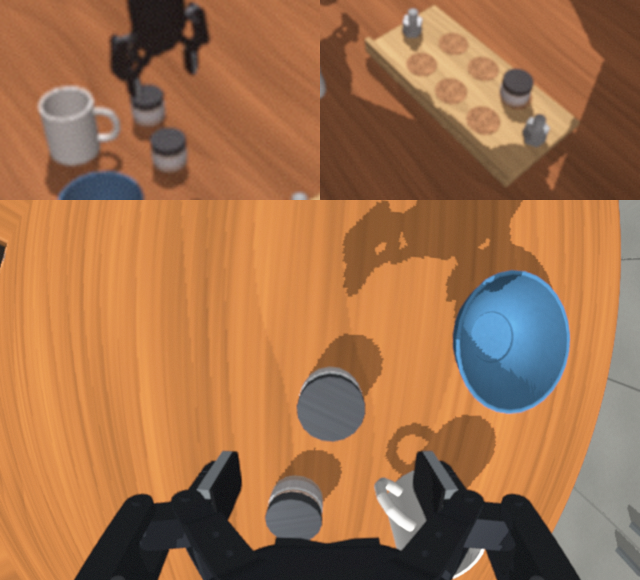

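Jar C stands on disc front_1. Jar A's lid is at wrist (331,205), within 3 mm of the prediction, so I'll descend.

>>> servo_tool(
  commands=[0, 0, 0, 0.1, -0.05, -2, 1, 0, 0, 0, 0.1, -0.05, -2, 1, 0, 0, 0, 0, 0, -2, 1, 0, 0, 0, 0, 0, -2, 1, 0, 0, 0, 0, 0, -2, 1, 0, 0, 0, 0, 0, -1.2, 1, 0, 0, 0, 0, 0, -0.7, 1, 0, 0, 0, 0, 0, 0, 1, 0, 0, 0, 0, 0, 0, 0, 0, 0, 0, 0, 0, 0, 0],
)

```text
time: 69.45
eef_pos: [0.6017, -0.2184, 0.0146]
ee_rot: [179.9, 0.0, 94.6]
ft_force: [-8.3, 3.7, 27.7]
opening: 0.0529
grasp_force: 47.6
```

>>> servo_tool(
  commands=[0, 0, 0, 0, 0, 0, 0, 0, 0, 0, 0, 0, 0, 0, 0, 0, 0, 0, 0, 0, 0, 0, 0, 0, 0, 0, 0, 0, 0, 0, 0, 0, 0, 0, 0, 0, 0, 0, 0, 0, 0, 0, 0, 0, 0, 0, 0, 0, 0, 0, 0, 0, 0, 0, 0, 0, 0, 0, 0, 0, 0, 0, 0, 0, 0, 0, 0, 0, 0, 0],
)

```text
time: 70.7
eef_pos: [0.6016, -0.2184, 0.0147]
ee_rot: [179.9, 0.0, 94.6]
ft_force: [-2.3, -0.2, 8.0]
opening: 0.0528
grasp_force: 51.7
```

>>> servo_tool(
  commands=[0, 0, 0, 0, 0, 1, 0, 0, 0, 0, 0, 0, 2, 0, 0, 0, 0, 0, 0, 3, 0, 0, 0, 0, 0, 0, 3, 0, 0, 0, 0, 0, 0, 3, 0, 0, 0, 0, 0, 0, 3, 0, 0, 0, 0, 0, 0, 1, 0, 0, 0, 0, 0, 0, 0, 0, 0, 0, 0, 0, 0, 0, 0, 0, 0, 0, 0, 0, 0, 0],
)

```text
time: 71.95
eef_pos: [0.6006, -0.218, 0.1726]
ee_rot: [-179.9, -0.0, 94.6]
ft_force: [0.7, -0.4, -0.1]
opening: 0.053
grasp_force: 52.5
```

>>> servo_tool(
  commands=[0, 0, 0, -0.6, 2, 0, 0, 0, 0, 0, -1.3, 4.4, 0, 0, 0, 0, 0, -1.4, 4.8, 0, 0, 0, 0, 0, -1.4, 4.8, 0, 0, 0, 0, 0, -1.4, 4.8, 0, 0, 0, 0, 0, -1.4, 4.8, 0, 0, 0, 0, 0, -1.4, 4.8, 0, 0, 0, 0, 0, -1.4, 4.8, 0, 0, 0, 0, 0, -0.9, 3.2, 0, 0, 0, 0, 0, -0.5, 1.45, 0, 0],
)

```text
time: 73.2
eef_pos: [0.4827, 0.1821, 0.1735]
ee_rot: [-180.0, -0.0, 94.7]
ft_force: [0.2, -0.3, -1.3]
opening: 0.0525
grasp_force: 52.5
```

>>> servo_tool(
  commands=[0, 0, 0, 0, 0, 0, 0, 0, 0, 0, 0, 0, -2, 0, 0, 0, 0, 0, 0, -2, 0, 0, 0, 0, 0, 0, -2, 0, 0, 0, 0, 0, 0, -2, 0, 0, 0, 0, 0, 0, -2, 0, 0, 0, 0, 0, 0, -1.2, 0, 0, 0, 0, 0, 0, -0.8, 0, 0, 0, 0, 0, 0, -0.3, 0, 0, 0, 0, 0, 0, -0.2, 0],
)

```text
time: 74.45
eef_pos: [0.4844, 0.1803, 0.0489]
ee_rot: [180.0, -0.0, 94.6]
ft_force: [0.1, 0.0, -1.3]
opening: 0.0523
grasp_force: 52.5
```

>>> servo_tool(
  commands=[0, 0, 0, 0, 0, -0.1, 0, 0, 0, 0, 0, 0, -0.1, 0, 0, 0, 0, 0, 0, 0, 0, 0, 0, 0, 0, 0, 0, 0, 0, 0, 0, 0, 0, 0, 0, 0, 0, 0, 0, 0, 0, 0, 0, 0, 0, 0, 0, 0, 0, 0, 0, 0, 0, 0, 0, 0, 0, 0, 0, 0, 0, 0, 0, 0, 0, 0, 0, 0, 0, 0],
)

```text
time: 75.7
eef_pos: [0.4841, 0.1803, 0.0467]
ee_rot: [-180.0, 0.0, 94.6]
ft_force: [-1.0, 0.0, -0.3]
opening: 0.053
grasp_force: 52.5
```

```bash
python3 st.py
```

```text
75.7 [0.4841 0.1803 0.0467] [-179.9974    0.0005   94.5736] F [-0.9987  0.0342 -0.3294] T [0.0294 0.0016 0.0158] J [ 17.0595  32.6531 117.423    0.0001  29.9266  12.4858] 0.053031777520485934 52.52830982208252
```

Still about 2 mm high; I'll lower 2 mm more, release, and go for B.

>>> servo_tool(
  commands=[0, 0, 0, 0, 0, -0.1, 0, 0, 0, 0, 0, 0, -0.1, 0, 0, 0, 0, 0, 0, 0, 0, 0, 0, 0, 0, 0, 0, 0, 0, 0, 0, 0, 0, 0, 0, 0, 0, 0, 0, 0, 0, 1, 0, 0, 0, 0, 0, 0, 1, 0, 0, 0, 0, 0, 0, 1, 0, 0, 0, 0, 0, 0, 1, 0, 0, 0, 0, 0, 0.5, 1],
)

```text
time: 76.95
eef_pos: [0.4839, 0.1802, 0.0497]
ee_rot: [-180.0, 0.0, 94.6]
ft_force: [0.1, -0.1, 0.7]
opening: 0.0854
grasp_force: 0.0
```

>>> servo_tool(
  commands=[0, 0, 0, 0, 0, 2, 1, 0, 0, 0, 0, 0, 4, 1, 0, 0, 0, 0, 0, 5, 1, 0, 0, 0, 1.2, -5.8, 0, 1, 0, 0, 0, 1.2, -5.8, 0, 1, 0, 0, 0, 1.2, -5.8, 0, 1, 0, 0, 0, 1.2, -5.8, 0, 1, 0, 0, 0, 1.2, -5.8, 0, 1, 0, 0, 0, 1.2, -5.8, 0, 1, 0, 0, 0, 1.2, -5.8, 0, 1],
)

```text
time: 78.2
eef_pos: [0.5683, -0.2278, 0.1602]
ee_rot: [180.0, 0.0, 94.6]
ft_force: [1.4, 0.8, 0.4]
opening: 0.0856
grasp_force: 0.0
```

>>> servo_tool(
  commands=[0, 0, 0, 0.2, -5, 0, 1, 0, 0, 0, 0.2, -3, 0, 1, 0, 0, 0, 0, -2, 0, 1, 0, 0, 0, 0, 0, 0, 1, 0, 0, 0, 0, 0, 0, 1, 0, 0, 0, 0, 0, 0, 1, 0, 0, 0, 0, 0, 0, 1, 0, 0, 0, 0, 0, 0, 1, 0, 0, 0, 0, 0, 0, 1, 0, 0, 0, 0, 0, 0, 1],
)

```text
time: 79.45
eef_pos: [0.5722, -0.3257, 0.1597]
ee_rot: [180.0, 0.0, 94.6]
ft_force: [-0.1, 0.8, 1.1]
opening: 0.0851
grasp_force: 0.0
```

```bash
python3 - <<'E'
from h import *
s=cam('scene'); w=cam('wrist'); save(w,'w8.pkl'); print(w['s']['eef_pos'],w['s']['ee_rot'])
t=s['img']
print(ww2px(w,[.5746,-.3274,.045]))
cv2.imwrite('pics/w8.png',np.vstack([np.hstack([cv2.resize(t[100:200,200:360],(320,200),interpolation=2),cv2.resize(t[190:340,280:520],(320,200))]),w['img'][:380]]))
E
```

```text
[ 0.57216525 -0.32574652  0.15968836] [-1.79999276e+02 -1.43326660e-03  9.45715702e+01]
[327.72216834 196.59014286]
```

View pics/w8.png

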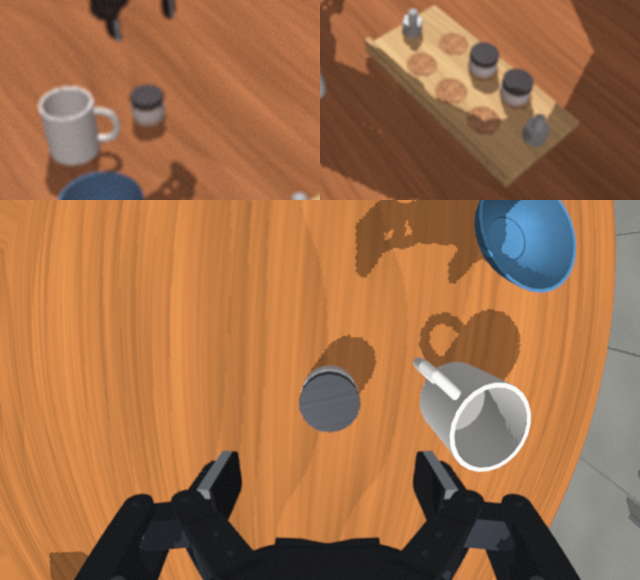

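Both placed jars are on discs. Jar B's lid is at (330,201), a 4 mm shift, and it is clear of the mug handle at (417,165).

>>> servo_tool(
  commands=[0, 0, 0, 0.2, -0.25, -2, 1, 0, 0, 0, 0.2, -0.25, -2, 1, 0, 0, 0, 0, 0, -2.5, 1, 0, 0, 0, 0, 0, -2.5, 1, 0, 0, 0, 0, 0, -2.5, 1, 0, 0, 0, 0, 0, -2, 1, 0, 0, 0, 0, 0, -0.9, 1, 0, 0, 0, 0, 0, -0.4, 1, 0, 0, 0, 0, 0, 0, 1, 0, 0, 0, 0, 0, 0, 0],
)

```text
time: 80.8
eef_pos: [0.5766, -0.331, 0.0125]
ee_rot: [179.9, 0.0, 94.6]
ft_force: [-0.2, 0.2, 0.6]
opening: 0.0696
grasp_force: 0.0
```

>>> servo_tool(
  commands=[0, 0, 0, 0, 0, 0, 0, 0, 0, 0, 0, 0, 0, 0, 0, 0, 0, 0, 0, 0, 0, 0, 0, 0, 0, 0, 0, 0, 0, 0, 0, 0, 0, 0, 0, 0, 0, 0, 0, 0, 0, 0, 0, 0, 0, 0, 0, 0, 0, 0, 0, 0, 0, 0, 0, 0, 0, 0, 0, 0, 0, 0, 0, 0, 0, 0, 0, 0, 0, 0],
)

```text
time: 82.05
eef_pos: [0.5765, -0.3309, 0.0127]
ee_rot: [180.0, 0.0, 94.6]
ft_force: [-1.6, 2.9, 8.2]
opening: 0.0528
grasp_force: 51.6
```

>>> servo_tool(
  commands=[0, 0, 0, 0, 0, 1, 0, 0, 0, 0, 0, 0, 2, 0, 0, 0, 0, 0, 0, 3, 0, 0, 0, 0, 0, 0, 3, 0, 0, 0, 0, 0, 0, 3, 0, 0, 0, 0, 0, 0, 3, 0, 0, 0, 0, 0, 0, 1, 0, 0, 0, 0, 0, 0, 0, 0, 0, 0, 0, 0, 0, 0, 0, 0, 0, 0, 0, 0, 0, 0],
)

```text
time: 83.3
eef_pos: [0.5756, -0.3304, 0.1705]
ee_rot: [-179.9, -0.1, 94.6]
ft_force: [-0.8, -0.2, -0.9]
opening: 0.0528
grasp_force: 52.6
```

>>> servo_tool(
  commands=[0, 0, 0, -0.85, 2, 0, 0, 0, 0, 0, -0.85, 4.8, 0, 0, 0, 0, 0, -0.85, 5.2, 0, 0, 0, 0, 0, -0.85, 5.2, 0, 0, 0, 0, 0, -0.85, 5.2, 0, 0, 0, 0, 0, -0.85, 5.2, 0, 0, 0, 0, 0, -0.85, 5.2, 0, 0, 0, 0, 0, -0.85, 4.8, 0, 0, 0, 0, 0, -0.85, 3.4, 0, 0, 0, 0, 0, -0.85, 2, 0, 0],
)

```text
time: 84.55
eef_pos: [0.4905, 0.1009, 0.1712]
ee_rot: [-180.0, -0.0, 94.7]
ft_force: [0.2, -0.6, -0.8]
opening: 0.0528
grasp_force: 52.6
```

>>> servo_tool(
  commands=[0, 0, 0, 0, 0, 0, 0, 0, 0, 0, 0, 0, -2, 0, 0, 0, 0, 0, 0, -2, 0, 0, 0, 0, 0, 0, -2, 0, 0, 0, 0, 0, 0, -2, 0, 0, 0, 0, 0, 0, -2, 0, 0, 0, 0, 0, 0, -1.2, 0, 0, 0, 0, 0, 0, -0.8, 0, 0, 0, 0, 0, 0, -0.3, 0, 0, 0, 0, 0, 0, -0.2, 0],
)

```text
time: 85.8
eef_pos: [0.4914, 0.0993, 0.0469]
ee_rot: [180.0, -0.0, 94.6]
ft_force: [-0.2, 0.2, -1.1]
opening: 0.0529
grasp_force: 52.6
```

>>> servo_tool(
  commands=[0, 0, 0, 0, 0, -0.1, 0, 0, 0, 0, 0, 0, -0.1, 0, 0, 0, 0, 0, 0, 0, 0, 0, 0, 0, 0, 0, 0, 0, 0, 0, 0, 0, 0, 0, 0, 0, 0, 0, 0, 0, 0, 0, 0, 0, 0, 0, 0, 0, 0, 0, 0, 0, 0, 0, 0, 0, 0, 0, 0, 0, 0, 0, 0, 0, 0, 0, 0, 0, 0, 0],
)

```text
time: 87.05
eef_pos: [0.4912, 0.0993, 0.0447]
ee_rot: [-180.0, 0.0, 94.6]
ft_force: [-0.6, 0.5, -1.2]
opening: 0.0528
grasp_force: 52.6
```

```bash
python3 st.py
```

```text
87.05 [0.4912 0.0993 0.0447] [-179.9989    0.0011   94.576 ] F [-0.6281  0.4631 -1.1564] T [ 0.0451 -0.0214 -0.0341] J [  7.959   32.1122 119.4935  -0.0022  28.3955   3.385 ] 0.052784861705032035 52.64262713491917
```

Lower 2 mm, release, rise, retreat to the right, and check with the top camera.

>>> servo_tool(
  commands=[0, 0, 0, 0, 0, -0.1, 0, 0, 0, 0, 0, 0, -0.1, 0, 0, 0, 0, 0, 0, 0, 0, 0, 0, 0, 0, 0, 0, 0, 0, 0, 0, 0, 0, 0, 0, 0, 0, 0, 0, 0, 0, 1, 0, 0, 0, 0, 0, 0, 1, 0, 0, 0, 0, 0, 0, 1, 0, 0, 0, 0, 0, 0, 1, 0, 0, 0, 0, 0, 0.5, 1],
)

```text
time: 88.3
eef_pos: [0.4909, 0.0992, 0.0477]
ee_rot: [-180.0, 0.0, 94.6]
ft_force: [0.2, -0.1, -0.4]
opening: 0.0855
grasp_force: 0.0
```

>>> servo_tool(
  commands=[0, 0, 0, 0, 0, 2, 1, 0, 0, 0, 0, 0, 4, 1, 0, 0, 0, 0, 0, 5, 1, 0, 0, 0, 0, -5, 0, 1, 0, 0, 0, 0, -5, 0, 1, 0, 0, 0, 0, -5, 0, 1, 0, 0, 0, 0, -5, 0, 1, 0, 0, 0, 0, -5, 0, 1, 0, 0, 0, 0, -3, 0, 1, 0, 0, 0, 0, 0, 0, 1],
)

```text
time: 89.55
eef_pos: [0.4911, -0.1826, 0.158]
ee_rot: [180.0, 0.0, 94.4]
ft_force: [-0.7, 0.7, -0.2]
opening: 0.0858
grasp_force: 0.0
```

```bash
python3 - <<'E'
from h import *
t=cam('top'); s=cam('scene')['img']; import math
F=[(.4770,.2630),(.4837,.1813),(.4904,.0996)]
P=[w2px(t,[*f,.075]) for f in F]; print(np.round(P,1).tolist())
x0,y0=160,170
c=cv2.resize(t['img'][y0:y0+110,x0:x0+180],(720,440),interpolation=2)
for p in P: cv2.drawMarker(c,tuple(((p-[x0,y0])*4).astype(int)),(0,0,255),0,14,1)
cv2.imwrite('pics/fin.png',np.vstack([c,cv2.resize(s[190:230+0,:1] if 0 else s[185:345,265:525],(260,160))[:,:].copy() if 0 else np.hstack([cv2.resize(s[190:330,280:520],(274,160)),cv2.resize(s[100:290,180:380],(446,160))])]))
E
```

```text
[[211.8, 248.0], [245.7, 246.2], [279.6, 244.3]]
```

View pics/fin.png

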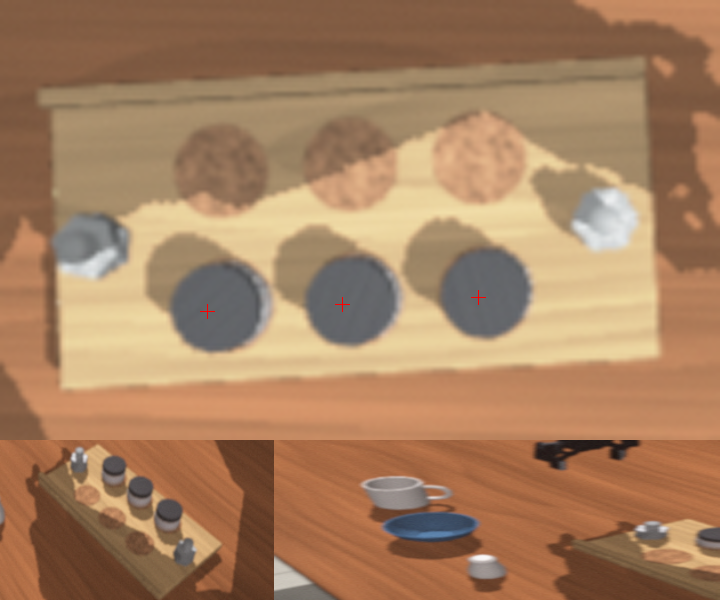

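The lids are at (217,307), (349,300) and (486,292) in the crop, and the back discs at (222,170), (350,163) and (479,157). I'll check offsets within this camera.

```bash
python3 - <<'E'
from h import *
t=dict(np.load('top0.npz'))
g=lambda q,z:px2w(t,160+q[0]/4,170+q[1]/4,z)[:2]
ux=np.array([np.cos(np.radians(4.8)),np.sin(np.radians(4.8))])
L=[(217,307),(349,300),(486,292)];B=[(222,170),(350,163),(479,157)]
for l,b in zip(L,B): print('jar',g(l,.075).round(4),'disc',(g(b,.03)-.085*ux).round(4),'diff mm',(1e3*(g(l,.075)-g(b,.03)+.085*ux)).round(1))
E
```

```text
jar [0.4802 0.2573] disc [0.4787 0.2619] diff mm [ 1.5 -4.6]
jar [0.4866 0.1776] disc [0.4854 0.1808] diff mm [ 1.2 -3.2]
jar [0.4937 0.095 ] disc [0.4914 0.0991] diff mm [ 2.3 -4.1]
```

Every jar is within about 5 mm of its disc centre, and nothing else was disturbed. Handing in.

```bash
python3 -c "
from plant import order; print(order.hand_in())"
```

```text
the job is handed in; nothing more can be done
None
```

Both nut pairs are screwed down and locked (each reached its hard stop under torque), and the three jars present, all short, stand on the front-row discs within about 5 mm of centre with the mug, bowl and shaker untouched; the job is handed in, but no verdict came back.

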